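# Refill the dryer's lint-filter box and reset its cycle counter

## Robot

A 6-joint arm with a two-finger parallel gripper is mounted at the origin on the work surface. World frame = base frame: x ahead of the robot, y to its left, z up, the work surface at z = 0. Lengths are in mm, angles in rad, forces in N, time in s.
With the tool pointing down it reaches from about 350 to 975 mm from the base axis. Payload 7.1 kg.
Tool frame: the origin (TCP) lies midway between the tips of the shut fingers; the grasp point (between the pads) lies 19 mm behind it; z points along the fingers, y is the line along which they close (so a half turn about z gives the same grasp; the last joint's range is limited). The gripper opens to 88 mm and grips with 3 to 60 N. Pads are 20 mm wide; open, the fingers measure 115 mm over their backs; the gripper's body (75 mm by 178 mm) begins 61 mm behind the grasp point.
Start: joints at [1.296, 0.423, 1.63, -0, 1.089, -0.019], TCP at [158.106, 604.655, 222.675] pointing down, gripper open.
Joint ranges: [-3, 3], [-0.9, 2.11], [0.09, 2.58], [-1.31, 4.45], [0.11, 2.69], [-2.54, 2.54]. Speed limits (rad/s): [2.39, 2.39, 3.01, 3.14, 3.14, 3.14].

## Interface

Orientations are given as a rotation vector (axis times angle).
In Python, from workcell import ctrl gives the robot as it stands. The module is installed in compiled form; this text tells all that it offers.
- The arm moves only by the tool apply_moves, never from a script. Its argument "targets" is a list of rows, each a list of 3 entries, a list of its own where there are three numbers: the opening, from -1 (shut) to 1 (fully open), then the shift along the tool's x, y, z normalised to -1 to 1, where 1 is 5 cm, then the turn, a rotation vector about the tool's x, y, z normalised to -1 to 1, where 1 is 90 degrees. In form: [[jaw, [x, y, z], [wx, wy, wz]], ...]. A call has 1 to 8 rows; each row shifts and turns the commanded pose from where the row before left it, along the tool's axes as they then stand; what a row does not reach is not made up. A row lasts 1/8 s, in which the tool goes at most 62.5 mm and 10.7 degrees, less where a joint would pass 70% of its speed; a pose out of reach is approached as far as the arm can. A call with a number of a shift or a turn outside -1 to 1 is refused whole. A call with a gripper value outside its range is refused whole. The fingers move at their own pace and stop on an object; the grip force is fixed at half the most. Time passes only in rows, so rows that do not move let the fingers close. It gives the time, the measured TCP pose, the force, the opening and the grip force at its end, in the units of the state.
- ctrl.get_obs(): the state, without advancing time (a new reading comes with each control period).
- ctrl.get_image(name): name is "scene" or "top" or "wrist"; returns a dict with "pixels" (400x640x3 uint8, blue, green, red), "camera_matrix" (3x3 intrinsics, pixels), "view" (4x4, takes a point from world to camera coordinates); the wrist camera has in their place "hand_eye" (4x4, takes a point from camera to tool coordinates, whose origin is the TCP and whose axes are the flange's). Camera axes: x right, y down, z forward; pixel columns grow to the right and rows downward; lengths in mm; the calibration is good to about 2 mm. A picture is of the moment at which its call begins: read the wrist's pose just before it. There is no depth.
- ctrl.close_job(): hands the job in; it is judged then, once.
Trained networks look in the newest picture that a camera, given by its name, has taken for a name from the list of things; names that differ only in an ending like _2 or _b are one class to them, and where a whole thing is asked for, a point or a joint stands for the part that bears it (a point fixed in the world has none). Each returns a list of dicts, best first, with "score" (0 to 1); they miss things now and then, are a little off and sometimes report something else, mostly with a low value. They report only what shows in the picture. A call takes as long as a camera call. They do not tell look-alikes from the thing itself.
- ctrl.masks_of(label, camera): "region" (400x640 bool, what is visible of it) and "bbox" ([left, top, right, bottom] in pixels, round what is visible of it).
- ctrl.pinpoint(label, camera): "xy" ([column, row] in pixels: a listed point, or the origin of a listed thing).
The state is a dict: "t": time; "qpos": joint angles; "qvel": joint speeds; "joint_torque": joint torques, N m; "ee_pos": TCP position; "orientation": TCP orientation; "ft_force": force on the tool from outside, world axes, zero at the start; "moment": the same for the moment, N m; "width": finger opening in mm; "grasp_force": force on a finger pad.
Only numpy, scipy, OpenCV 4.12 (cv2) and the standard library are available. Lean on these libraries where they do the work, as an engineer would, in place of code of your own. Each camera call takes 0.05 s, during which the arm holds its last target. There are 200 camera calls.

## Task

Put the clean filter cassettes back in the dryer's lint-filter box: swing its hood fully open, stack every cassette lying on the counter flat and squarely in one pile on the orange-outlined seat, lengthwise with the outline, and shut the hood over them. Only then turn the cycle counter's reset knob back to its zero stop, leaving the other things on the counter where they are.

Things in the scene. Friction and masses are not known exactly. Their poses are not given: they have to be found in the camera images.
- filter_box: the dryer's lint-filter box on the counter: grey base plate 176 (x) x 156 (y) mm, 5 mm thick, fixed to the counter. Origin under its centre; x points to the side where the hood is hinged, -x to the side of the handle, z up.
- seat (a point): centre of the seat for the filter pile, 10 mm to +x of the plate's centre, on top of the base plate (5 mm above the counter), same axes as the filter box. The seat is outlined in orange, its long side along the box's x axis.
- hood (a joint): hood of the filter box, a light (about 0.3 kg) white box without a floor and with a clear top, 170 x 150 mm and 78 mm high outside, hinged along the base's far (+x) edge. 0 = shut, grows as it is swung up and back, stop at 1.75 rad; the stiff hinge keeps it at any angle (about 3 N at the handle moves it). The inside is 162 x 142 x 74 mm.
- hood_hinge (a point): point on the hood's hinge axis, midway along it: in the box's frame 85 mm to +x of its centre and 5.5 mm up. Turns with the hood; its y axis is the hinge axis (positive turn about y opens).
- hood_handle (a point): middle of the hood's orange handle bar, a round bar 10 mm thick with 84 mm free length along the hood's y axis, 40 mm in front of the hood's front face (35 mm finger gap), 210 mm to -x of the hinge axis and 66 mm above it when shut. It swings with the hood.
- counter_knob (a joint): reset knob of the filter cycle counter (rad): 0 = zero stop, white mark at the red mark; grows as it turns clockwise seen from above, up to 4.7. Turn it counter-clockwise to get back to zero. Friction 0.05 N m; it stays where it is left.
- counter_knob_grip (a point): on the knob's vertical axis at gripping height, 87 mm above the counter. The black knob has an upright bar grip 57 mm long (along this point's x axis), 14 mm wide, its top 7 mm above this point and its foot (a 60 mm disc) 23 mm below it. Turns with the knob.
- counter_box: filter cycle counter: white box 130 x 130 x 50 mm fixed to the counter, the knob on the middle of its top, red zero mark on its -x side. Origin under its centre, z up.
- filter1: filter cassette: flat blue frame with steel mesh, 120 (x) x 50 (y) x 12 (z) mm, 60 to 110 g; a rigid solid slab. Origin at the centre of its underside. All cassettes are alike and symmetric: either way round and either face up will do (lying upside down, its origin is 12 mm above its underside). May be absent.
- filter2: filter cassette: flat blue frame with steel mesh, 120 (x) x 50 (y) x 12 (z) mm, 60 to 110 g; a rigid solid slab. Origin at the centre of its underside. All cassettes are alike and symmetric: either way round and either face up will do (lying upside down, its origin is 12 mm above its underside). May be absent.
- filter3: filter cassette: flat blue frame with steel mesh, 120 (x) x 50 (y) x 12 (z) mm, 60 to 110 g; a rigid solid slab. Origin at the centre of its underside. All cassettes are alike and symmetric: either way round and either face up will do (lying upside down, its origin is 12 mm above its underside). May be absent.
- filter4: filter cassette: flat blue frame with steel mesh, 120 (x) x 50 (y) x 12 (z) mm, 60 to 110 g; a rigid solid slab. Origin at the centre of its underside. All cassettes are alike and symmetric: either way round and either face up will do (lying upside down, its origin is 12 mm above its underside). May be absent.
- filter5: filter cassette: flat blue frame with steel mesh, 120 (x) x 50 (y) x 12 (z) mm, 60 to 110 g; a rigid solid slab. Origin at the centre of its underside. All cassettes are alike and symmetric: either way round and either face up will do (lying upside down, its origin is 12 mm above its underside). May be absent.
- detergent: yellow bottle, 80 mm across, 220 mm high; a bystander, to be left where it is. Origin at the centre of its underside.
- softener: blue bottle, 84 mm across, 210 mm high; a bystander, to be left where it is. Origin at the centre of its underside.
- soap_jar: jar, 70 mm across, 90 mm high; a bystander, to be left where it is. Origin at the centre of its underside.
- scoop_cup: white cup, 70 mm across, 60 mm high; a bystander, to be left where it is. Origin at the centre of its underside.
- lint_brush: wooden brush 180 mm long, lying; a bystander, to be left where it is. Origin at the centre of its underside.
- sponge: yellow block 100 x 65 x 30 mm; a bystander, to be left where it is. Origin at the centre of its underside.
Mind the look-alikes: they are no part of the job. Leave any white look-alike of the filter4 alone.

How it is judged:
By the outcome, as a careful person would: the job done as asked, in the order asked, and still so for the second after the job is handed in, with the robot touching nothing.
Of filter1, filter2, filter3, filter4, filter5 only 3 to 5 are there at a start; the rules pass over those that are not, and their reading is None.
At some moment in a run one of filter1, filter2, filter3, filter4, filter5 may be knocked a few centimetres aside while the robot is not near it.
Once in a run the grip may slacken for a moment while it holds something.
It also fails if it takes over 210 s, if anything falls off the work surface, if the arm or the gripper's body presses on something with over 40 N, if the wrist force passes 120 N, or if a joint passes its speed limit or range.

## Working session

There is one attempt and no reset: what is moved stays moved. The work goes in short steps, Python scripts to look and compute and a tool call to move; the robot and the scene stay as the last step left them, time stands still between calls to the robot, and variables do not carry over. Pictures are saved under pics/ and viewed, at most 14 in all, crops included, and the job is handed in when it is done.

Besides the shell and the picture viewer there is one more tool, called after "Request:" as name(argument=value, ...) on one line, values as JSON. apply_moves: Moves the arm, as the interface text tells. Scaled input: -1 to 1 covers 5 cm each way for a shift and 90 degrees each way for a turn. Its arguments: {"type":"object","properties":{"targets":{"type":"array"}},"required":["targets"]}

```bash
mkdir -p pics; cat > h.py <<'E'
import numpy as np, cv2
from scipy.spatial.transform import Rotation as R
from workcell import ctrl
def snap(cam,fn=None):
    o=ctrl.get_obs(); im=ctrl.get_image(cam)
    if fn: cv2.imwrite('pics/'+fn,im['pixels'])
    K=np.array(im['camera_matrix'])
    if cam=='wrist':
        T=np.eye(4);T[:3,:3]=R.from_rotvec(o['orientation']).as_matrix();T[:3,3]=o['ee_pos']
        C=T@np.array(im['hand_eye'])   # cam->world
    else: C=np.linalg.inv(np.array(im['view']))
    return im['pixels'],K,C
def ray(px,K,C,z):
    px=np.atleast_2d(np.array(px,float))
    d=(np.linalg.inv(K)@np.c_[px,np.ones(len(px))].T).T@C[:3,:3].T
    o=C[:3,3]; return o+d*((z-o[2])/d[:,2])[:,None]
def proj(P,K,C):
    P=np.atleast_2d(P); V=np.linalg.inv(C); c=P@V[:3,:3].T+V[:3,3]; u=c@K.T
    return u[:,:2]/u[:,2:]
E
python3 - <<'E'
from h import *
for c in ('top','scene'):
    p,K,C=snap(c,c+'0.png'); print(c,C[:3,3].round(),C[:3,2].round(2))
    for n,z in (('filter_box',0),('seat',5),('hood_handle',71),('hood_hinge',5.5),('counter_box',0),('counter_knob_grip',87),('filter1',12),('sponge',0),('detergent',0),('softener',0),('soap_jar',0),('scoop_cup',0),('lint_brush',0)):
        for d in ctrl.pinpoint(n,c): print(n,round(d['score'],2),np.round(d['xy']),ray(d['xy'],K,C,z)[0].round(0))
o=ctrl.get_obs();print(o['ee_pos'],o['orientation'],o['width'],o['ft_force'])
E
```

```text
top [ 488.   75. 1329.] [ 0.05 -0.   -1.  ]
filter_box 0.69 [356. 196.] [559. -43.   0.]
seat 0.34 [487. 223.] [ 478. -427.    5.]
seat 0.33 [292. 259.] [376. 145.   5.]
hood_handle 0.91 [356. 235.] [446. -37.  71.]
hood_hinge 0.64 [277. 218.] [496. 191.   6.]
hood_hinge 0.63 [356. 197.] [557. -43.   6.]
counter_box 0.85 [414. 211.] [ 515. -213.    0.]
counter_knob_grip 0.71 [420. 210.] [ 516. -213.   87.]
counter_knob_grip 0.16 [444. 138.] [ 716. -282.   87.]
filter1 0.89 [457. 187.] [ 584. -339.   12.]
filter1 0.78 [234. 218.] [495. 314.  12.]
filter1 0.75 [146. 202.] [542. 574.  12.]
filter1 0.74 [189. 198.] [555. 447.  12.]
filter1 0.73 [277. 216.] [501. 190.  12.]
filter1 0.57 [484. 222.] [ 481. -417.   12.]
filter1 0.56 [203. 146.] [709. 408.  12.]
filter1 0.36 [220. 262.] [366. 355.  12.]
sponge 0.71 [217. 263.] [363. 368.   0.]
sponge 0.46 [279. 218.] [493. 185.   0.]
detergent 0.97 [251. 134.] [746. 268.   0.]
softener 0.75 [277. 216.] [500. 190.   0.]
softener 0.61 [403. 123.] [ 776. -184.    0.]
soap_jar 0.56 [448. 136.] [ 737. -318.    0.]
scoop_cup 0.93 [293. 256.] [382.
[... 663 characters left out ...]
8.] [559. 568.  12.]
filter1 0.67 [305. 126.] [363. 350.  12.]
filter1 0.6 [239. 270.] [ 490. -196.   12.]
sponge 0.75 [309. 124.] [363. 371.   0.]
sponge 0.18 [393. 199.] [753. 262.   0.]
detergent 0.72 [393. 199.] [752. 261.   0.]
detergent 0.64 [242. 282.] [ 515. -218.    0.]
detergent 0.27 [241. 269.] [ 487. -188.    0.]
softener 0.98 [317. 322.] [ 760. -202.    0.]
soap_jar 0.84 [288. 347.] [ 730. -301.    0.]
soap_jar 0.33 [266. 173.] [356. 126.   0.]
scoop_cup 0.77 [270. 174.] [367. 131.   0.]
lint_brush 0.78 [207. 242.] [ 351. -174.    0.]
[158.07656935 604.65913934 222.67895706] [-4.00642941e-01 -3.11592625e+00  1.60665038e-05] 87.63988538064658 [ 0.10892408 -0.67584627  0.75769683]
```

View pics/top0.png

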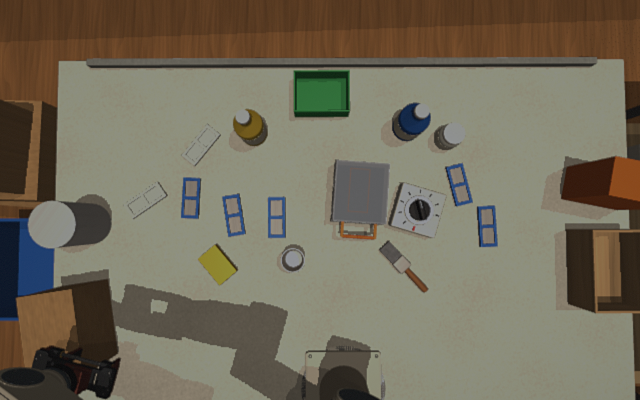

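View pics/scene0.png

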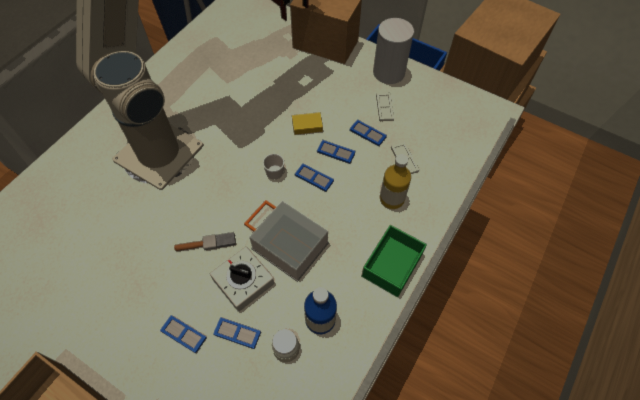

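Five blue cassettes show in top at (191,198), (234,215), (277,217), (459,185) and (487,226). There are two white look-alikes at (146,202) and (203,146). The box has its handle at (357,231) facing the robot.

```bash
cat >> h.py <<'E'
def Rdown(ydir):
    "tool z down, tool y along world angle ydir (rad)"
    y=np.array([np.cos(ydir),np.sin(ydir),0]); z=np.array([0,0,-1.]); return np.c_[np.cross(y,z),y,z]
def wrap(a,p=np.pi): return (a+p/2)%p-p/2
def plan(wps,jaw,start=None):
    "wps: list of (pos, R or None); prints rows in tool units (50 mm, 90 deg)"
    if start is None:
        o=ctrl.get_obs(); p=np.array(o['ee_pos']); M=R.from_rotvec(o['orientation']).as_matrix()
    else: p,M=start
    rows=[]
    for tp,tR in wps:
        tp=np.array(tp,float); tR=M if tR is None else tR
        w=R.from_matrix(M.T@tR).magnitude()
        n=max(1,int(np.ceil(max(np.linalg.norm(tp-p)/48,np.degrees(w)/10))))
        for k in range(n,0,-1):
            s=np.round(M.T@(tp-p)/k/50,3); r=np.round(R.from_matrix(M.T@tR).as_rotvec()/k/(np.pi/2),3)
            p=p+M@(s*50); M=M@R.from_rotvec(r*np.pi/2).as_matrix()
            rows.append([jaw,list(map(float,s+0.)),list(map(float,r+0.))])
    for i in range(0,len(rows),8): print(str(rows[i:i+8]).replace(' ',''))
    return p,M
def blue(cam,z=6,fn=None,amin=150):
    im,K,C=snap(cam,fn); h=cv2.cvtColor(im,cv2.COLOR_BGR2HSV)
    m=cv2.inRange(h,(100,110,60),(125,255,255)); m=cv2.morphologyEx(m,cv2.MORPH_CLOSE,np.ones((3,3)))
    out=[]
    for c in cv2.findContours(m,cv2.RETR_EXTERNAL,cv2.CHAIN_APPROX_NONE)[0]:
        P=ray(c[:,0].astype(float)+0.0,K,C,z)[:,:2].astype(np.float32); q=cv2.minAreaRect(P)
        (cx,cy),(a,b),_=q; B=cv2.boxPoints(q); e=B[1]-B[0]; f=B[2]-B[1]
        L=e if np.linalg.norm(e)>np.linalg.norm(f) else f
        if max(a,b)>90 and max(a,b)<170: out.append((round(cx,1),round(cy,1),round(float(wrap(np.arctan2(L[1],L[0]))),3),round(max(a,b)),round(min(a,b))))
    return out
E
python3 - <<'E'
from h import *
for c in('top','scene'):
    for b in blue(c): print(c,b)
ax=-0.03
plan([((400,-40,260),Rdown(ax))],1)
E
```

```text
top (469.6, -426.8, 0.046, 118, 50)
top (497.9, 193.1, 0.002, 118, 47)
top (504.9, 318.9, 0.159, 117, 49)
top (555.9, 446.1, -0.046, 117, 50)
top (593.2, -345.8, 0.243, 118, 50)
scene (591.8, -344.9, 0.24, 120, 48)
scene (469.4, -425.6, 0.041, 120, 48)
scene (497.5, 193.3, 0.004, 119, 50)
scene (503.7, 319.4, 0.158, 119, 50)
scene (555.0, 446.6, -0.05, 120, 49)
scene (549.5, 896.5, 0.006, 146, 103)
scene (327.1, 894.3, -1.569, 98, 10)
[[1,[-0.529,-0.75,-0.05],[0.0,0.0,0.057]],[1,[-0.594,-0.7,-0.05],[0.0,0.0,0.057]],[1,[-0.655,-0.644,-0.05],[0.0,0.0,0.057]],[1,[-0.71,-0.582,-0.05],[0.0,0.0,0.057]],[1,[-0.759,-0.517,-0.05],[0.0,0.0,0.057]],[1,[-0.802,-0.447,-0.05],[0.0,0.0,0.057]],[1,[-0.839,-0.373,-0.05],[0.0,0.0,0.057]],[1,[-0.869,-0.297,-0.05],[0.0,0.0,0.057]]]
[[1,[-0.892,-0.218,-0.049],[0.0,0.0,0.057]],[1,[-0.907,-0.137,-0.05],[0.0,0.0,0.057]],[1,[-0.916,-0.056,-0.049],[0.0,0.0,0.057]],[1,[-0.918,0.027,-0.05],[0.0,0.0,0.057]],[1,[-0.911,0.108,-0.049],[0.0,0.0,0.057]],[1,[-0.898,0.189,-0.05],[0.0,0.0,0.058]],[1,[-0.877,0.271,-0.049],[0.0,0.0,0.057]]]
```

Request:
apply_moves(targets=[[1,[-0.529,-0.75,-0.05],[0,0,0.057]],[1,[-0.594,-0.7,-0.05],[0,0,0.057]],[1,[-0.655,-0.644,-0.05],[0,0,0.057]],[1,[-0.71,-0.582,-0.05],[0,0,0.057]],[1,[-0.759,-0.517,-0.05],[0,0,0.057]],[1,[-0.802,-0.447,-0.05],[0,0,0.057]],[1,[-0.839,-0.373,-0.05],[0,0,0.057]],[1,[-0.869,-0.297,-0.05],[0,0,0.057]]])

```text
t: 2.5
ee_pos: [287.5, 259.5, 243.0]
orientation: [1.471, 2.776, 0.001]
ft_force: [0.6, 0.4, 0.8]
width: 88.2
grasp_force: 0.0
```

Request:
apply_moves(targets=[[1,[-0.892,-0.218,-0.049],[0,0,0.057]],[1,[-0.907,-0.137,-0.05],[0,0,0.057]],[1,[-0.916,-0.056,-0.049],[0,0,0.057]],[1,[-0.918,0.027,-0.05],[0,0,0.057]],[1,[-0.911,0.108,-0.049],[0,0,0.057]],[1,[-0.898,0.189,-0.05],[0,0,0.058]],[1,[-0.877,0.271,-0.049],[0,0,0.057]]])

```text
t: 3.38
ee_pos: [400.4, -41.5, 260.4]
orientation: [2.257, 2.184, 0.001]
ft_force: [0.7, -0.6, -1.1]
width: 88.3
grasp_force: 0.0
```

```bash
python3 - <<'E'
from h import *
o=ctrl.get_obs();print(o['t'],o['ee_pos'],o['qpos'])
p,K,C=snap('wrist','w1.png'); print(C.round(2))
for n,z in (('hood_handle',71),('filter_box',0),('hood_hinge',5.5),('counter_knob_grip',87)):
    for d in ctrl.pinpoint(n,'wrist'): print(n,round(d['score'],2),np.round(d['xy']),ray(d['xy'],K,C,z)[0].round(1))
E
```

```text
3.375 [400.42720364 -41.53932589 260.37264306] [-1.33002131e-01  3.09669978e-02  2.05205952e+00  1.05025285e-04
  1.05764831e+00 -1.00208607e-01]
[[ 1.0000e+00 -3.0000e-02 -1.0000e-02  4.0298e+02]
 [-3.0000e-02 -9.6000e-01 -2.9000e-01  3.7660e+01]
 [ 0.0000e+00  2.9000e-01 -9.6000e-01  4.2169e+02]
 [ 0.0000e+00  0.0000e+00  0.0000e+00  1.0000e+00]]
hood_handle 0.96 [353. 168.] [442.3 -40.5  71. ]
filter_box 0.59 [439. 160.] [564.2 -49.7   0. ]
counter_knob_grip 0.96 [415. 310.] [ 516.  -215.5   87. ]
```

View pics/w1.png

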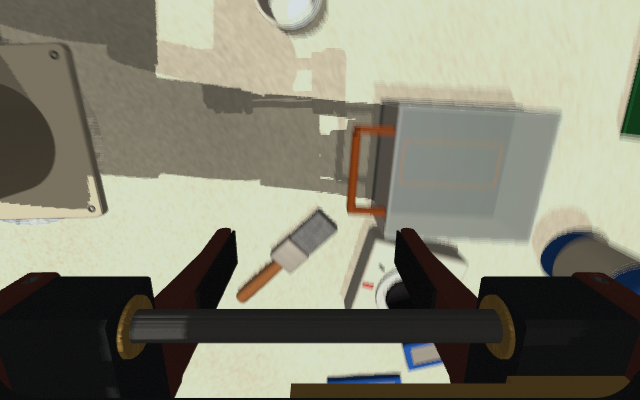

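The handle bar runs from about (355,127) to (349,210) in the wrist picture, with the hood behind it. The seat outline shows through the clear top at (400–503,135–187).

```bash
python3 - <<'E'
from h import *
p,K,C=snap('wrist')
h=cv2.cvtColor(p,cv2.COLOR_BGR2HSV); m=cv2.inRange(h,(4,150,100),(18,255,255)); m[:,:340]=0;m[:100]=0;m[225:]=0
pts=[]
for r in range(142,200,2):
    c=np.where(m[r,:375])[0]
    if len(c): pts.append((c.mean(),r))
P=ray(pts,K,C,71.5); f=np.polyfit(P[:,1],P[:,0],1); print('bar: x=',f, 'yaw',-np.arctan(f[0]))
ys,xs=np.where(m[:,:365]); print(xs.min(),ys.min(),ys.max()); print(ray([(356,126),(349,214)],K,C,71.5).round(1))
# hood top corners z=83.5
print(ray([(402,102),(385,240),(560,112),(530,243)],K,C,83.5).round(1))
m2=cv2.inRange(h,(4,40,60),(18,140,255)); m2[:130]=0;m2[195:]=0;m2[:,:402]=0;m2[:,510:]=0
ys,xs=np.where(m2);print(len(xs)); q=cv2.minAreaRect(ray(np.c_[xs,ys],K,C,5)[:,:2].astype(np.float32));print(q)
for n in('hood','filter_box'):
  p,K2,C2=snap('top')
  d=ctrl.masks_of(n,'top')
  if d:
    c=max(cv2.findContours(d[0]['region'].astype(np.uint8),0,1)[0],key=cv2.contourArea); print(n,d[0]['bbox'],cv2.minAreaRect(ray(c[:,0],K2,C2,80)[:,:2].astype(np.float32)))
E
```

```text
bar: x= [7.39921842e-02 4.44699977e+02] yaw -0.07385759416430253
347 124 213
[[444.    7.6  71.5]
 [436.5 -92.1  71.5]]
[[ 488.8   31.1   83.5]
 [ 476.5 -120.6   83.5]
 [ 649.7   16.4   83.5]
 [ 642.9 -129.3   83.5]]
541
((575.8760375976562, -49.918540954589844), (59.69831085205078, 129.77743530273438), 85.75791931152344)
hood [331.7, 159.4, 389.7, 235.6] ((545.6624755859375, -47.39131164550781), (152.56710815429688, 215.81690979003906), 85.51293182373047)
filter_box [331.9, 160.6, 391.3, 237.5] ((547.1500854492188, -46.5263671875), (156.09326171875, 212.04559326171875), 86.45991516113281)
```

```bash
cat >> h.py <<'E'
YAW=-0.074; SEAT=np.array([575.9,-49.9,5]); bx=np.array([np.cos(YAW),np.sin(YAW),0]); HINGE=SEAT+75*bx+[0,0,.5]; RB=Rdown(YAW)
def bar(th): return HINGE+bx*(-210*np.cos(th)+66*np.sin(th))+[0,0,66*np.cos(th)+210*np.sin(th)]
G=np.array([0,0,-19.])
E
python3 - <<'E'
from h import *
b=bar(0); print(b)
s=plan([(b+G+[0,0,60],RB),(b+G,RB)],-.41)
s=plan([(bar(t)+G,RB) for t in np.arange(1,8)*0.25],-1,s)
E
```

```text
[441.26946136 -39.91911504  71.5       ]
[[-0.41,[0.001,0.208,0.737],[0.0,0.0,0.007]],[-0.41,[0.004,0.208,0.737],[0.0,0.0,0.008]],[-0.41,[0.006,0.208,0.737],[0.0,0.0,0.007]],[-0.41,[0.009,0.207,0.738],[0.0,0.0,0.008]],[-0.41,[0.0,0.0,0.6],[0.0,0.0,0.0]],[-0.41,[0.0,0.0,0.6],[0.0,0.0,0.0]]]
[[-1,[0.0,0.229,-0.499],[0.0,0.0,0.0]],[-1,[0.001,0.229,-0.499],[0.0,0.0,0.0]],[-1,[0.0,0.345,-0.427],[0.0,0.0,0.0]],[-1,[0.0,0.344,-0.427],[0.0,0.0,0.0]],[-1,[0.0,0.44,-0.328],[0.0,0.0,0.0]],[-1,[0.001,0.44,-0.329],[0.0,0.0,0.0]],[-1,[0.0,0.507,-0.209],[0.0,0.0,0.0]],[-1,[0.001,0.508,-0.21],[0.0,0.0,0.0]]]
[[-1,[0.0,0.543,-0.077],[0.0,0.0,0.0]],[-1,[0.001,0.544,-0.077],[0.0,0.0,0.0]],[-1,[0.0,0.545,0.059],[0.0,0.0,0.0]],[-1,[0.0,0.546,0.06],[0.0,0.0,0.0]],[-1,[0.001,0.514,0.192],[0.0,0.0,0.0]],[-1,[0.0,0.514,0.193],[0.0,0.0,0.0]]]
```

Request:
apply_moves(targets=[[-0.41,[0.001,0.208,0.737],[0,0,0.007]],[-0.41,[0.004,0.208,0.737],[0,0,0.008]],[-0.41,[0.006,0.208,0.737],[0,0,0.007]],[-0.41,[0.009,0.207,0.738],[0,0,0.008]],[-0.41,[0,0,0],[0,0,0]],[-0.41,[0,0,0.6],[0,0,0]],[-0.41,[0,0,0.6],[0,0,0]],[-0.41,[0,0,0],[0,0,0]]])

```text
t: 4.88
ee_pos: [440.6, -40.5, 52.6]
orientation: [-2.303, -2.134, 0.002]
ft_force: [-0.2, 0.1, 0.5]
width: 25.9
grasp_force: 0.0
```

Request:
apply_moves(targets=[[-1,[0,0,0],[0,0,0]],[-1,[0,0,0],[0,0,0]],[-1,[0,0,0],[0,0,0]]])

```text
t: 5.25
ee_pos: [441.5, -40.9, 53.9]
orientation: [2.304, 2.135, 0.001]
ft_force: [-2.7, 0.0, 7.8]
width: 9.3
grasp_force: 30.0
```

Request:
apply_moves(targets=[[-1,[0,0.229,-0.499],[0,0,0]],[-1,[0,0.229,-0.499],[0,0,0]],[-1,[0,0.345,-0.427],[0,0,0]],[-1,[0,0.344,-0.427],[0,0,0]]])

```text
t: 5.75
ee_pos: [495.8, -44.9, 146.0]
orientation: [-2.302, -2.132, 0.006]
ft_force: [0.2, 1.2, -5.5]
width: 8.9
grasp_force: 30.0
```

Request:
apply_moves(targets=[[-1,[0,0.44,-0.328],[0,0,0]],[-1,[0,0.44,-0.329],[0,0,0]],[-1,[0,0.507,-0.209],[0,0,0]],[-1,[0,0.508,-0.21],[0,0,0]],[-1,[0,0.543,-0.077],[0,0,0]],[-1,[0,0.544,-0.077],[0,0,0]],[-1,[0,0.545,0.059],[0,0,0]],[-1,[0,0.546,0.06],[0,0,0]]])

```text
t: 6.75
ee_pos: [701.8, -60.8, 201.9]
orientation: [-2.304, -2.134, 0.001]
ft_force: [-3.2, -0.2, -5.0]
width: 9.2
grasp_force: 30.0
```

Request:
apply_moves(targets=[[-1,[0,0.514,0.192],[0,0,0]],[-1,[0,0.514,0.193],[0,0,0]],[-1,[0,0.1,0.04],[0,0,0]],[-1,[0,0.1,0.05],[0,0,0]]])

```text
t: 7.25
ee_pos: [753.4, -65.1, 179.9]
orientation: [-2.293, -2.124, 0.024]
ft_force: [-57.3, 4.7, 47.9]
width: 9.0
grasp_force: 30.0
```

```bash
python3 - <<'E'
from h import *
o=ctrl.get_obs();print(o['t'],o['ee_pos'],o['ft_force'],bar(1.75)+G,bar(1.7)+G); snap('scene','s2.png')
E
```

```text
7.25 [753.3620132  -65.05191109 179.89443694] [-57.34009857   4.6981223   47.88449323] [752.78931371 -63.01375493 181.37280917] [742.94879577 -62.28422448 186.24587357]
```

View pics/s2.png

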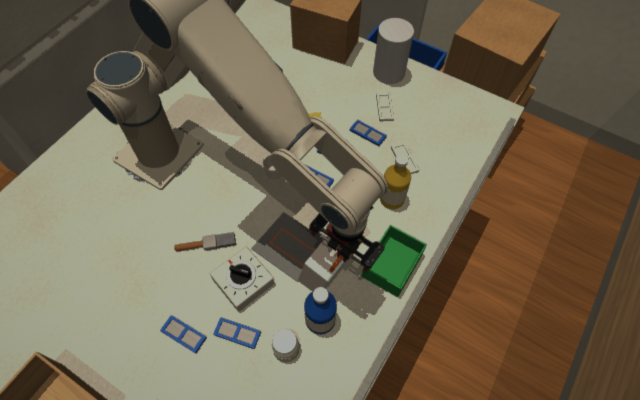

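Hood fully open on its stop. The hood is pressing back at about 75 N, so I'll release it now.

```bash
cat >> h.py <<'E'
def nearR(yaw,pos):
    "tool y across a cassette, nearest radial"
    b=np.arctan2(pos[1],pos[0]); a=yaw+np.pi/2
    if pos[1]<-100: a-=np.pi
    return Rdown(a)
def pick(f,start=None,zt=150,up=None):
    "rows over cassette and down"
    P=np.array([f[0],f[1],0.]); Rr=nearR(f[2],P)
    w=[] if up is None else [(up,None)]
    return plan(w+[(P+[0,0,zt],Rr),(P+[0,0,15],Rr),(P+[0,0,3],Rr)],1,start)
def place(k,off=np.zeros(3),sgn=None,zl=150):
    o=ctrl.get_obs(); p=np.array(o['ee_pos']); M=R.from_rotvec(o['orientation']).as_matrix()
    a=YAW+np.pi/2*(1 if M[1,1]>0 else -1); Rp=Rdown(a); S=SEAT+[0,0,12*k+3]+off
    return plan([(np.r_[p[:2],zl],None),(np.r_[S[:2],zl],Rp),(S+[0,0,10],Rp),(S+[0,0,.7],Rp)],-1)
E
python3 - <<'E'
from h import *
o=ctrl.get_obs();p=o['ee_pos']
f=[b for b in blue('top') if abs(b[0]-498)<40 and abs(b[1]-193)<40]; print(f)
b=bar(1.75)+G
s=plan([(b+[0,0,90],RB)],-.5)
pick((497.7,193.2,.003),s,zt=150)
E
```

```text
[(498.0, 193.1, 0.002, 117, 47)]
[[-0.5,[0.02,-0.026,-0.913],[-0.007,0.0,-0.001]],[-0.5,[0.02,-0.015,-0.913],[-0.007,0.0,-0.001]]]
[[1,[0.474,-0.546,0.243],[0.0,0.0,-0.105]],[1,[0.557,-0.461,0.243],[0.0,0.0,-0.105]],[1,[0.625,-0.364,0.243],[0.0,0.0,-0.105]],[1,[0.676,-0.256,0.243],[0.0,0.0,-0.105]],[1,[0.709,-0.141,0.243],[0.0,0.0,-0.105]],[1,[0.723,-0.023,0.243],[0.0,0.0,-0.105]],[1,[0.717,0.096,0.243],[0.0,0.0,-0.105]],[1,[0.691,0.212,0.242],[0.0,0.0,-0.105]]]
[[1,[0.647,0.323,0.243],[0.0,0.0,-0.104]],[1,[0.586,0.424,0.242],[0.0,0.0,-0.105]],[1,[0.0,0.0,0.9],[0.0,0.0,0.0]],[1,[0.0,0.0,0.9],[0.0,0.0,0.0]],[1,[-0.001,0.0,0.9],[0.0,0.0,0.0]],[1,[0.0,0.0,0.24],[0.0,0.0,0.0]]]
```

Request:
apply_moves(targets=[[-0.5,[0,-0.06,0],[0,0,0]],[-0.5,[0,0,0],[0,0,0]],[-0.5,[0,0,0],[0,0,0]]])

```text
t: 7.72
ee_pos: [759.1, -65.4, 178.3]
orientation: [-2.304, -2.134, 0.002]
ft_force: [-6.1, -0.7, 4.5]
width: 22.2
grasp_force: 3.0
```

```bash
python3 - <<'E'
from h import *
b=bar(1.75)+G
s=plan([(b,RB),(b+[0,0,90],RB)],-.5)
pick((497.7,193.2,.003),s,zt=150)
E
```

```text
[[-0.5,[0.039,-0.129,-0.062],[-0.001,0.0,-0.002]],[-0.5,[0.0,0.0,-0.9],[0.0,0.0,0.0]],[-0.5,[-0.001,0.0,-0.9],[0.0,0.0,0.0]]]
[[1,[0.474,-0.547,0.243],[0.0,0.0,-0.105]],[1,[0.557,-0.461,0.243],[0.0,0.0,-0.105]],[1,[0.625,-0.364,0.242],[0.0,0.0,-0.105]],[1,[0.676,-0.256,0.243],[0.0,0.0,-0.105]],[1,[0.709,-0.142,0.242],[0.0,0.0,-0.105]],[1,[0.723,-0.023,0.243],[0.0,0.0,-0.105]],[1,[0.717,0.096,0.242],[0.0,0.0,-0.105]],[1,[0.691,0.212,0.243],[0.0,0.0,-0.105]]]
[[1,[0.647,0.323,0.242],[0.0,0.0,-0.104]],[1,[0.586,0.424,0.243],[0.0,0.0,-0.105]],[1,[0.0,0.0,0.9],[0.0,0.0,0.0]],[1,[0.0,0.0,0.9],[0.0,0.0,0.0]],[1,[0.001,0.0,0.9],[0.0,0.0,0.0]],[1,[0.0,0.0,0.24],[0.0,0.0,0.0]]]
```

Request:
apply_moves(targets=[[-0.5,[0.039,-0.129,-0.062],[0,0,-0.002]],[-0.5,[0,0,-0.9],[0,0,0]],[-0.5,[-0.001,0,-0.9],[0,0,0]]])

```text
t: 8.1
ee_pos: [753.5, -62.8, 271.0]
orientation: [-2.301, -2.138, 0.0]
ft_force: [0.7, -0.9, 0.2]
width: 21.8
grasp_force: 0.0
```

Request:
apply_moves(targets=[[1,[0.474,-0.547,0.243],[0,0,-0.105]],[1,[0.557,-0.461,0.243],[0,0,-0.105]],[1,[0.625,-0.364,0.242],[0,0,-0.105]],[1,[0.676,-0.256,0.243],[0,0,-0.105]],[1,[0.709,-0.142,0.242],[0,0,-0.105]],[1,[0.723,-0.023,0.243],[0,0,-0.105]],[1,[0.717,0.096,0.242],[0,0,-0.105]],[1,[0.691,0.212,0.243],[0,0,-0.105]]])

```text
t: 9.1
ee_pos: [549.1, 143.0, 173.3]
orientation: [0.499, 3.1, 0.001]
ft_force: [0.6, 0.1, -1.0]
width: 87.7
grasp_force: 0.0
```

Request:
apply_moves(targets=[[1,[0.647,0.323,0.242],[0,0,-0.104]],[1,[0.586,0.424,0.243],[0,0,-0.105]],[1,[0,0,0],[0,0,0]]])

```text
t: 9.48
ee_pos: [496.8, 194.4, 148.4]
orientation: [0.01, -3.14, 0.0]
ft_force: [0.4, -0.3, 1.1]
width: 87.7
grasp_force: 0.0
```

```bash
python3 - <<'E'
from h import *
o=ctrl.get_obs();print(o['ee_pos'],o['qpos'][5],o['ft_force'])
for b in blue('top'): print(b)
print(blue('wrist',fn='w3.png'))
pick((497.7,193.2,.003),zt=130)
E
```

```text
[496.77071    194.41077546 148.37888194] -1.2268219562622635 [ 0.43308961 -0.33722526  1.08962296]
(469.6, -426.8, 0.046, 118, 50)
(555.9, 446.1, -0.046, 117, 50)
(593.2, -345.8, 0.243, 118, 50)
[(549.1, 445.3, -0.053, 109, 59), (505.1, 318.9, 0.158, 123, 53), (498.1, 192.7, 0.013, 122, 50)]
[[1,[0.033,-0.008,0.388],[0.0,0.001,0.0]],[1,[0.0,0.0,0.767],[0.0,0.0,0.0]],[1,[0.0,0.0,0.766],[0.0,0.0,0.0]],[1,[0.001,-0.001,0.767],[0.0,0.0,0.0]],[1,[0.0,0.0,0.24],[0.0,0.0,0.0]]]
```

View pics/w3.png

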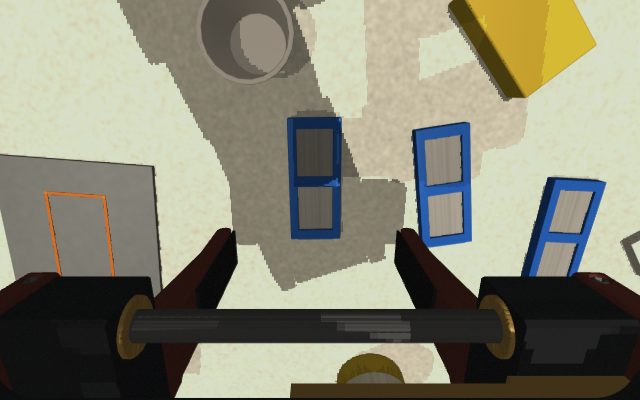

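The first cassette sits between the fingers, centred near (315,178), and the scoop cup is clear of them.

Request:
apply_moves(targets=[[1,[0.033,-0.008,0.388],[0,0.001,0]],[1,[0,0,0.767],[0,0,0]],[1,[0,0,0.766],[0,0,0]],[1,[0.001,-0.001,0.767],[0,0,0]],[1,[0,0,0.24],[0,0,0]],[1,[0,0,0],[0,0,0]]])

```text
t: 10.32
ee_pos: [497.6, 192.5, 2.5]
orientation: [0.003, -3.14, -0.0]
ft_force: [1.0, -0.2, -0.5]
width: 88.0
grasp_force: 0.0
```

Request:
apply_moves(targets=[[-1,[0,0,0],[0,0,0]],[-1,[0,0,0],[0,0,0]],[-1,[0,0,0],[0,0,0]],[-1,[0,0,0],[0,0,0]],[-1,[0,0,-0.4],[0,0,0]]])

```text
t: 10.95
ee_pos: [495.6, 192.4, 21.6]
orientation: [0.005, -3.137, 0.002]
ft_force: [-0.3, -0.2, -0.5]
width: 49.5
grasp_force: 30.0
```

```bash
python3 - <<'E'
from h import *
place(0)
E
```

```text
[[-1,[0.004,-0.001,-0.856],[0.0,0.0,0.0]],[-1,[0.003,-0.001,-0.856],[0.0,0.0,0.0]],[-1,[0.004,0.0,-0.856],[0.0,0.0,0.0]],[-1,[-0.265,-0.809,0.0],[0.0,0.0,0.008]],[-1,[-0.275,-0.805,-0.001],[0.0,-0.001,0.008]],[-1,[-0.285,-0.802,0.0],[0.0,0.0,0.008]],[-1,[-0.295,-0.798,0.0],[0.0,-0.001,0.008]],[-1,[-0.305,-0.795,0.001],[0.0,0.0,0.009]]]
[[-1,[-0.317,-0.79,0.0],[-0.001,-0.001,0.008]],[-1,[0.001,0.0,0.88],[0.0,0.0,0.0]],[-1,[0.0,-0.001,0.88],[0.0,0.0,0.0]],[-1,[0.001,0.0,0.88],[0.0,0.0,0.0]],[-1,[0.0,0.0,0.186],[0.0,0.0,0.0]]]
```

Request:
apply_moves(targets=[[-1,[0.004,-0.001,-0.856],[0,0,0]],[-1,[0.003,-0.001,-0.856],[0,0,0]],[-1,[0.004,0,-0.856],[0,0,0]],[-1,[-0.265,-0.809,0],[0,0,0.008]],[-1,[-0.275,-0.805,-0.001],[0,-0.001,0.008]],[-1,[-0.285,-0.802,0],[0,0,0.008]],[-1,[-0.295,-0.798,0],[0,-0.001,0.008]],[-1,[-0.305,-0.795,0.001],[0,0,0.009]]])

```text
t: 11.95
ee_pos: [563.4, -10.6, 150.7]
orientation: [0.096, 3.139, -0.0]
ft_force: [0.0, 0.9, 0.1]
width: 49.4
grasp_force: 30.0
```

Request:
apply_moves(targets=[[-1,[-0.317,-0.79,0],[-0.001,-0.001,0.008]],[-1,[0.001,0,0.88],[0,0,0]],[-1,[0,-0.001,0.88],[0,0,0]],[-1,[0.001,0,0.68],[0,0,0]],[-1,[0,0,0],[0,0,0]],[-1,[0,0,0],[0,0,0]]])

```text
t: 12.7
ee_pos: [577.6, -49.5, 29.7]
orientation: [0.115, 3.135, 0.002]
ft_force: [0.1, -0.4, -0.3]
width: 49.6
grasp_force: 30.0
```

```bash
python3 - <<'E'
from h import *
for i in range(3):
    o=ctrl.get_obs();print(o['ee_pos'],o['orientation'],o['width']); q=blue('wrist',z=26)
    print([b for b in q if b[1]<50])
print(SEAT)
q=[b for b in blue('top',z=26) if abs(b[1]+50)<60];print(q)
E
```

```text
[577.63376092 -49.53699437  29.71188347] [1.15238164e-01 3.13526595e+00 2.23631481e-03] 49.61697186149067
[(569.1, -49.6, -0.063, 102, 53)]
[578.05382817 -49.59152793  30.2140222 ] [1.15105304e-01 3.13411729e+00 2.05071899e-03] 49.67278188776072
[(569.8, -49.6, -0.062, 102, 54)]
[578.18850966 -49.60006443  30.40880922] [1.15140025e-01 3.13359685e+00 2.02933764e-03] 50.10202638218455
[(569.9, -49.7, -0.063, 103, 54)]
[575.9 -49.9   5. ]
[]
```

Request:
apply_moves(targets=[[-1,[0.046,0,0.23],[0,0,0]],[-1,[0,0,0.2],[0,0,0]],[-1,[0,0,0],[0,0,0]],[-1,[0,0,0],[0,0,0]],[0.1,[0,0,0],[0,0,0]],[0.6,[0,0,0],[0,0,0]],[0.6,[0,0,0],[0,0,0]]])

```text
t: 13.78
ee_pos: [574.8, -49.4, 7.3]
orientation: [0.116, 3.136, 0.002]
ft_force: [-0.1, -0.1, -0.1]
width: 66.3
grasp_force: 0.0
```

```bash
python3 - <<'E'
from h import *
o=ctrl.get_obs();p=o['ee_pos'];print(p)
for b in blue('scene'): print(b)
M=R.from_rotvec(o['orientation']).as_matrix()
s=plan([(np.r_[p[:2],150],None)],0.6)
pick((504.5,319,.158),s,zt=120)
E
```

```text
[574.82207553 -49.37017937   7.29159257]
(637.8, -333.0, 0.242, 119, 48)
(469.6, -425.8, 0.045, 121, 48)
(503.7, 319.2, 0.158, 119, 50)
(555.0, 446.1, -0.052, 120, 50)
(549.5, 896.5, -0.002, 147, 102)
(327.7, 894.3, -1.569, 98, 11)
[[0.6,[-0.003,0.001,-0.951],[0.0,0.0,0.0]],[0.6,[-0.003,0.002,-0.951],[0.0,0.0,0.0]],[0.6,[-0.003,0.001,-0.952],[0.0,0.0,0.0]]]
[[1,[0.243,0.905,0.076],[0.0,0.0,-0.018]],[1,[0.218,0.912,0.076],[0.0,0.0,-0.018]],[1,[0.192,0.918,0.076],[0.0,0.0,-0.019]],[1,[0.164,0.923,0.075],[0.0,0.0,-0.018]],[1,[0.138,0.927,0.076],[0.0,0.001,-0.019]],[1,[0.11,0.931,0.076],[0.0,0.0,-0.018]],[1,[0.084,0.934,0.076],[0.0,0.001,-0.019]],[1,[0.056,0.936,0.075],[0.001,0.0,-0.018]]]
[[1,[0.0,0.0,0.7],[0.0,0.0,0.0]],[1,[0.0,0.001,0.7],[0.0,0.0,0.0]],[1,[0.001,0.0,0.7],[0.0,0.0,0.0]],[1,[0.0,0.0,0.24],[0.0,0.0,0.0]]]
```

Request:
apply_moves(targets=[[0.6,[-0.003,0.001,-0.951],[0,0,0]],[0.6,[-0.003,0.002,-0.951],[0,0,0]],[0.6,[-0.003,0.001,-0.952],[0,0,0]]])

```text
t: 14.2
ee_pos: [574.6, -49.4, 151.4]
orientation: [0.115, 3.136, 0.002]
ft_force: [1.0, -0.1, 0.3]
width: 69.8
grasp_force: 0.0
```

Request:
apply_moves(targets=[[1,[0.243,0.905,0.076],[0,0,-0.018]],[1,[0.218,0.912,0.076],[0,0,-0.018]],[1,[0.192,0.918,0.076],[0,0,-0.019]],[1,[0.164,0.923,0.075],[0,0,-0.018]],[1,[0.138,0.927,0.076],[0,0.001,-0.019]],[1,[0.11,0.931,0.076],[0,0,-0.018]],[1,[0.084,0.934,0.076],[0,0.001,-0.019]],[1,[0.056,0.936,0.075],[0.001,0,-0.018]]])

```text
t: 15.2
ee_pos: [504.0, 320.5, 120.0]
orientation: [-0.248, 3.131, -0.001]
ft_force: [0.7, -0.7, -0.5]
width: 87.7
grasp_force: 0.0
```

Request:
apply_moves(targets=[[1,[0,0,0.7],[0,0,0]],[1,[0,0.001,0.7],[0,0,0]],[1,[0.001,0,0.5],[0,0,0]],[1,[0,0,0],[0,0,0]],[1,[0,0,0],[0,0,0]]])

```text
t: 15.82
ee_pos: [504.9, 319.3, 25.8]
orientation: [-0.247, 3.131, -0.0]
ft_force: [0.6, -0.2, 0.1]
width: 88.0
grasp_force: 0.0
```

```bash
python3 - <<'E'
from h import *
o=ctrl.get_obs();print(o['ee_pos'])
print('pile',[b for z in(17,) for b in blue('scene',z=z) if abs(b[0]-576)<40 and abs(b[1]+50)<40],[b for b in blue('top',z=17) if abs(b[0]-576)<40 and abs(b[1]+50)<40])
o=ctrl.get_obs();print(o['ee_pos'])
pick((504.3,319,.158),zt=20)
E
```

```text
[504.93697774 319.27417808  25.76168174]
pile [(576.6, -51.0, -0.064, 120, 51)] [(575.8, -49.2, -0.07, 118, 49)]
[505.30403188 319.4722006   26.31104457]
[[1,[0.022,-0.006,0.126],[0.0,0.001,-0.001]],[1,[0.0,0.0,0.1],[0.0,0.0,0.0]],[1,[0.0,0.0,0.24],[0.0,0.0,0.0]]]
```

Request:
apply_moves(targets=[[1,[0.02,-0.006,0.126],[0,0,0]],[1,[0,0,0.1],[0,0,0]],[1,[0,0,0.24],[0,0,0]],[-1,[0,0,0],[0,0,0]],[-1,[0,0,0],[0,0,0]],[-1,[0,0,0],[0,0,0]],[-1,[0,0,0],[0,0,0]]])

```text
t: 16.8
ee_pos: [503.4, 318.5, 1.6]
orientation: [-0.247, 3.132, -0.001]
ft_force: [-0.4, 0.6, -0.4]
width: 51.2
grasp_force: 0.0
```

```bash
python3 - <<'E'
from h import *
o=ctrl.get_obs();print(o['ee_pos'],o['width'])
place(1)
E
```

```text
[503.4281232  318.51488939   1.58937379] 51.22590741434799
[[-1,[0.0,0.0,-0.742],[0.0,0.0,0.0]],[-1,[0.0,-0.001,-0.742],[0.0,0.0,0.0]],[-1,[0.0,0.0,-0.742],[0.0,0.0,0.0]],[-1,[-0.001,-0.001,-0.742],[0.0,0.0,0.0]],[-1,[-0.035,-0.938,0.0],[0.0,0.0,0.018]],[-1,[-0.061,-0.937,0.001],[0.0,0.0,0.018]],[-1,[-0.087,-0.934,0.0],[0.0,0.0,0.019]],[-1,[-0.115,-0.932,0.001],[0.0,0.0,0.018]]]
[[-1,[-0.142,-0.928,0.0],[0.0,0.0,0.019]],[-1,[-0.169,-0.923,0.001],[0.0,0.0,0.018]],[-1,[-0.196,-0.918,0.0],[0.0,0.0,0.019]],[-1,[-0.223,-0.912,0.001],[0.0,0.0,0.018]],[-1,[0.0,0.0,0.8],[0.0,0.0,0.0]],[-1,[0.001,0.001,0.8],[0.0,0.0,0.0]],[-1,[0.0,0.0,0.8],[0.0,0.0,0.0]],[-1,[0.0,0.0,0.186],[0.0,0.0,0.0]]]
```

Request:
apply_moves(targets=[[-1,[0,0,0],[0,0,0]],[-1,[0,0,0],[0,0,0]],[-1,[0,0,-0.742],[0,0,0]],[-1,[0,-0.001,-0.742],[0,0,0]],[-1,[0,0,-0.742],[0,0,0]],[-1,[-0.001,-0.001,-0.742],[0,0,0]]])

```text
t: 17.55
ee_pos: [503.2, 318.4, 151.2]
orientation: [-0.247, 3.132, -0.001]
ft_force: [0.2, 0.2, -0.7]
width: 49.7
grasp_force: 30.0
```

Request:
apply_moves(targets=[[-1,[-0.035,-0.938,0],[0,0,0.018]],[-1,[-0.061,-0.937,0.001],[0,0,0.018]],[-1,[-0.087,-0.934,0],[0,0,0.019]],[-1,[-0.115,-0.932,0.001],[0,0,0.018]],[-1,[-0.142,-0.928,0],[0,0,0.019]],[-1,[-0.169,-0.923,0.001],[0,0,0.018]],[-1,[-0.196,-0.918,0],[0,0,0.019]],[-1,[-0.223,-0.912,0.001],[0,0,0.018]]])

```text
t: 18.55
ee_pos: [576.0, -51.4, 150.1]
orientation: [0.117, 3.139, -0.001]
ft_force: [-0.1, -0.3, -1.0]
width: 49.8
grasp_force: 30.0
```

Request:
apply_moves(targets=[[-1,[0,0,0.8],[0,0,0]],[-1,[0.001,0.001,0.8],[0,0,0]],[-1,[0,0,0.7],[0,0,0]],[-1,[0,0,0],[0,0,0]],[-1,[0,0,0],[0,0,0]],[-1,[0,0,0],[0,0,0]]])

```text
t: 19.3
ee_pos: [577.2, -50.0, 36.8]
orientation: [0.115, 3.136, -0.001]
ft_force: [-0.6, -1.1, -0.1]
width: 49.9
grasp_force: 30.0
```

```bash
python3 - <<'E'
from h import *
o=ctrl.get_obs();print(o['ee_pos'],o['width']); print(blue('wrist',z=50,fn='w4.png'))
o=ctrl.get_obs()
S=SEAT+[0,0,15]; plan([(S+[0,0,5],Rdown(YAW+np.pi/2)),(S+[0,0,.5],None)],-1)
E
```

```text
[577.21276827 -49.96659841  36.7571253 ] 49.92932580163163
[(558.6, -49.1, -0.074, 96, 48)]
[[-1,[0.024,-0.001,0.233],[0.0,0.002,0.0]],[-1,[0.0,0.0,0.09],[0.0,0.0,0.0]]]
```

View pics/w4.png

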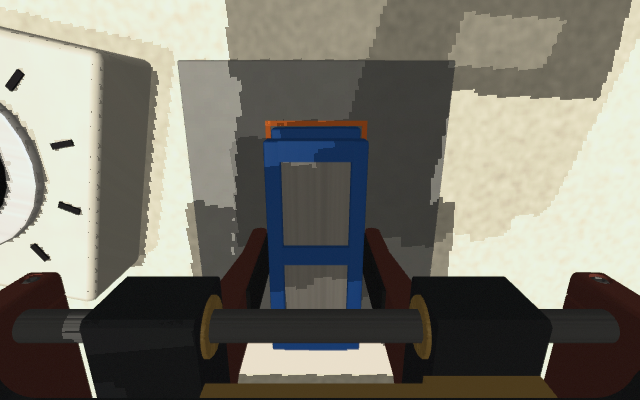

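The held cassette (264–367, 140–350) lines up over the first one and the outline.

Request:
apply_moves(targets=[[-1,[0.024,0,0.233],[0,0.002,0]],[-1,[0,0,0.09],[0,0,0]],[-1,[0,0,0],[0,0,0]],[-1,[0,0,0],[0,0,0]],[0.1,[0,0,0],[0,0,0]],[0.6,[0,0,0],[0,0,0]],[0.6,[0,0,0],[0,0,0]]])

```text
t: 20.23
ee_pos: [574.9, -49.8, 19.0]
orientation: [-0.115, -3.137, 0.001]
ft_force: [-0.1, 0.3, 0.5]
width: 66.7
grasp_force: 0.0
```

```bash
python3 - <<'E'
from h import *
o=ctrl.get_obs();p=o['ee_pos'];print(p)
for c in('scene','top'):
    for b in blue(c): print(c,b)
o=ctrl.get_obs();p=o['ee_pos'];print(p)
s=plan([(np.r_[p[:2],150],None)],0.6)
pick((555.3,446.2,-.05),s,zt=120)
E
```

```text
[574.86429674 -49.83204602  18.97375007]
scene (637.8, -333.0, 0.242, 119, 48)
scene (469.6, -425.8, 0.045, 121, 48)
scene (555.4, 446.1, -0.052, 119, 50)
scene (549.5, 896.8, 0.002, 146, 103)
scene (327.7, 894.3, -1.569, 98, 11)
top (469.7, -426.8, 0.047, 117, 50)
top (555.9, 446.1, -0.046, 117, 50)
top (639.0, -333.8, 0.244, 118, 50)
[574.81686098 -49.82518857  18.95355721]
[[0.6,[0.002,0.0,-0.874],[0.0,0.0,0.0]],[0.6,[0.002,-0.001,-0.873],[0.0,0.0,0.0]],[0.6,[0.003,0.0,-0.874],[0.0,0.0,0.0]]]
[[1,[0.102,0.897,0.054],[0.0,0.0,-0.001]],[1,[0.1,0.897,0.054],[0.0,0.0,-0.001]],[1,[0.099,0.897,0.055],[0.0,0.0,-0.001]],[1,[0.097,0.897,0.054],[0.0,0.0,-0.002]],[1,[0.094,0.898,0.055],[0.0,0.0,-0.001]],[1,[0.093,0.898,0.054],[0.0,0.0,-0.002]],[1,[0.09,0.898,0.055],[0.0,0.0,-0.001]],[1,[0.089,0.898,0.054],[0.0,0.0,-0.002]]]
[[1,[0.086,0.898,0.055],[0.0,-0.001,-0.001]],[1,[0.085,0.899,0.054],[0.0,0.0,-0.002]],[1,[0.082,0.899,0.054],[0.0,-0.001,-0.001]],[1,[0.0,0.0,0.7],[0.0,0.0,0.0]],[1,[0.0,0.0,0.7],[0.0,0.0,0.0]],[1,[0.001,0.0,0.7],[0.0,0.0,0.0]],[1,[0.0,0.001,0.24],[0.0,0.0,0.0]]]
```

Request:
apply_moves(targets=[[0.6,[0.002,0,-0.874],[0,0,0]],[0.6,[0.002,-0.001,-0.873],[0,0,0]],[0.6,[0.003,0,-0.874],[0,0,0]]])

```text
t: 20.7
ee_pos: [574.6, -49.8, 151.2]
orientation: [-0.116, -3.136, 0.001]
ft_force: [0.2, 0.0, 0.0]
width: 70.2
grasp_force: 0.0
```

Request:
apply_moves(targets=[[1,[0.102,0.897,0.054],[0,0,-0.001]],[1,[0.1,0.897,0.054],[0,0,-0.001]],[1,[0.099,0.897,0.055],[0,0,-0.001]],[1,[0.097,0.897,0.054],[0,0,-0.002]],[1,[0.094,0.898,0.055],[0,0,-0.001]],[1,[0.093,0.898,0.054],[0,0,-0.002]],[1,[0.09,0.898,0.055],[0,0,-0.001]],[1,[0.089,0.898,0.054],[0,0,-0.002]]])

```text
t: 21.7
ee_pos: [560.3, 312.5, 128.1]
orientation: [-0.088, -3.138, 0.0]
ft_force: [-0.1, -0.0, 0.2]
width: 87.6
grasp_force: 0.0
```

Request:
apply_moves(targets=[[1,[0.086,0.898,0.055],[0,-0.001,-0.001]],[1,[0.085,0.899,0.054],[0,0,-0.002]],[1,[0.082,0.899,0.054],[0,-0.001,-0.001]],[1,[0,0,0.7],[0,0,0]],[1,[0,0,0.7],[0,0,0]],[1,[0,0,0.5],[0,0,0]],[1,[0,0,0],[0,0,0]],[1,[0,0,0],[0,0,0]]])

```text
t: 22.7
ee_pos: [556.1, 446.5, 26.0]
orientation: [0.079, 3.139, 0.001]
ft_force: [0.2, 0.3, 0.7]
width: 88.1
grasp_force: 0.0
```

```bash
python3 - <<'E'
from h import *
near=lambda L:[b for b in L if abs(b[0]-576)<40 and abs(b[1]+50)<40]
print('pile',near(blue('scene',z=27)),near(blue('top',z=27)))
o=ctrl.get_obs();print(o['ee_pos'])
pick((555.3,446.2,-.05),zt=20)
E
```

```text
pile [(576.3, -50.9, -0.073, 121, 51)] [(575.7, -49.2, -0.069, 118, 50)]
[556.31926427 446.80206177  26.69148143]
[[1,[0.02,-0.013,0.134],[0.001,0.001,0.0]],[1,[0.0,0.0,0.1],[0.0,0.0,0.0]],[1,[0.0,0.0,0.24],[0.0,0.0,0.0]]]
```

Request:
apply_moves(targets=[[1,[0.02,-0.01,0.13],[0,0,0]],[1,[0,0,0.1],[0,0,0]],[1,[0,0,0.24],[0,0,0]],[-1,[0,0,0],[0,0,0]],[-1,[0,0,0],[0,0,0]],[-1,[0,0,0],[0,0,0]],[-1,[0,0,0],[0,0,0]],[-1,[0,0,0],[0,0,0]]])

```text
t: 23.8
ee_pos: [554.2, 445.7, 1.4]
orientation: [0.079, 3.14, -0.001]
ft_force: [0.6, 0.1, -1.6]
width: 49.9
grasp_force: 30.0
```

```bash
python3 - <<'E'
from h import *
o=ctrl.get_obs();print(o['ee_pos'],o['width'])
place(2)
E
```

```text
[554.17901379 445.66028954   1.36961733] 49.912385293266055
[[-1,[0.0,0.0,-0.743],[0.0,0.0,0.0]],[-1,[0.0,0.0,-0.743],[0.0,0.0,0.0]],[-1,[0.0,-0.001,-0.743],[0.0,0.0,0.0]],[-1,[-0.001,0.0,-0.744],[0.0,0.0,0.0]],[-1,[-0.084,-0.898,0.001],[0.0,0.0,0.001]],[-1,[-0.086,-0.898,0.0],[0.0,0.0,0.001]],[-1,[-0.087,-0.898,0.001],[0.0,0.0,0.001]],[-1,[-0.089,-0.897,0.0],[0.0,0.0,0.002]]]
[[-1,[-0.092,-0.897,0.001],[0.0,0.0,0.001]],[-1,[-0.093,-0.897,0.0],[0.0,0.0,0.002]],[-1,[-0.096,-0.897,0.001],[0.0,0.0,0.001]],[-1,[-0.097,-0.897,0.0],[0.0,0.0,0.002]],[-1,[-0.1,-0.896,0.001],[0.0,0.0,0.001]],[-1,[-0.101,-0.896,0.0],[0.0,0.0,0.002]],[-1,[-0.104,-0.896,0.001],[0.0,0.0,0.001]],[-1,[0.0,0.0,0.72],[0.0,0.0,0.0]]]
[[-1,[0.0,0.0,0.72],[0.0,0.0,0.0]],[-1,[0.001,0.001,0.72],[0.0,0.0,0.0]],[-1,[0.0,0.0,0.186],[0.0,0.0,0.0]]]
```

Request:
apply_moves(targets=[[-1,[0,0,-0.743],[0,0,0]],[-1,[0,0,-0.743],[0,0,0]],[-1,[0,-0.001,-0.743],[0,0,0]],[-1,[-0.001,0,-0.744],[0,0,0]],[-1,[-0.084,-0.898,0.001],[0,0,0.001]],[-1,[-0.086,-0.898,0],[0,0,0.001]],[-1,[-0.087,-0.898,0.001],[0,0,0.001]],[-1,[-0.089,-0.897,0],[0,0,0.002]]])

```text
t: 24.8
ee_pos: [561.9, 264.1, 150.2]
orientation: [0.091, 3.14, -0.001]
ft_force: [0.6, -0.1, -0.3]
width: 49.9
grasp_force: 30.0
```

Request:
apply_moves(targets=[[-1,[-0.092,-0.897,0.001],[0,0,0.001]],[-1,[-0.093,-0.897,0],[0,0,0.002]],[-1,[-0.096,-0.897,0.001],[0,0,0.001]],[-1,[-0.097,-0.897,0],[0,0,0.002]],[-1,[-0.1,-0.896,0.001],[0,0,0.001]],[-1,[-0.101,-0.896,0],[0,0,0.002]],[-1,[-0.104,-0.896,0.001],[0,0,0.001]]])

```text
t: 25.68
ee_pos: [575.8, -51.3, 150.2]
orientation: [0.116, 3.139, -0.001]
ft_force: [1.4, -0.7, -0.9]
width: 49.7
grasp_force: 30.0
```

Request:
apply_moves(targets=[[-1,[0,0,0.72],[0,0,0]],[-1,[0,0,0.72],[0,0,0]],[-1,[0,0,0.6],[0,0,0]],[-1,[0,0,0],[0,0,0]],[-1,[0,0,0],[0,0,0]],[-1,[0,0,0],[0,0,0]]])

```text
t: 26.42
ee_pos: [577.1, -49.9, 49.5]
orientation: [0.115, 3.137, -0.001]
ft_force: [0.6, 0.5, -0.0]
width: 49.8
grasp_force: 30.0
```

```bash
python3 - <<'E'
from h import *
o=ctrl.get_obs();print(o['ee_pos'],o['width']); print(blue('wrist',z=56))
S=SEAT+[0,0,27]; plan([(S+[0,0,5],Rdown(YAW+np.pi/2)),(S+[0,0,.5],None)],-1)
E
```

```text
[577.07845716 -49.91851714  49.51485871] 49.76579135757868
[(561.1, -49.2, -0.074, 101, 51)]
[[-1,[0.022,-0.001,0.249],[0.0,0.002,0.0]],[-1,[0.0,0.0,0.09],[0.0,0.0,0.0]]]
```

Request:
apply_moves(targets=[[-1,[0.022,0,0.249],[0,0.002,0]],[-1,[0,0,0.09],[0,0,0]],[-1,[0,0,0],[0,0,0]],[-1,[0,0,0],[0,0,0]],[0.1,[0,0,0],[0,0,0]],[0.6,[0,0,0],[0,0,0]],[0.6,[0,0,0],[0,0,0]]])

```text
t: 27.35
ee_pos: [575.0, -49.8, 31.2]
orientation: [-0.116, -3.137, 0.0]
ft_force: [-0.3, 0.1, 0.2]
width: 66.5
grasp_force: 0.0
```

```bash
python3 - <<'E'
from h import *
o=ctrl.get_obs()
for c in('scene','top'):
    for b in blue(c): print(c,b)
o=ctrl.get_obs();p=o['ee_pos'];print(p)
s=plan([(np.r_[p[:2],150],None)],0.6)
pick((469.6,-426.2,.045),s,zt=130)
E
```

```text
scene (637.9, -332.9, 0.242, 119, 48)
scene (469.6, -425.6, 0.048, 121, 48)
scene (549.5, 896.8, 0.002, 146, 103)
scene (327.7, 894.3, -1.569, 98, 11)
top (469.6, -426.8, 0.046, 118, 50)
top (639.0, -333.8, 0.244, 118, 50)
[574.99534585 -49.80361698  31.18445408]
[[0.6,[0.002,0.0,-0.792],[0.0,0.0,0.0]],[0.6,[0.002,0.0,-0.792],[0.0,0.0,0.0]],[0.6,[0.002,-0.001,-0.792],[0.0,0.0,0.0]]]
[[1,[0.086,-0.426,0.023],[0.0,0.0,0.107]],[1,[0.014,-0.434,0.023],[0.0,0.0,0.107]],[1,[-0.059,-0.43,0.023],[0.0,0.0,0.107]],[1,[-0.13,-0.414,0.023],[0.0,0.0,0.107]],[1,[-0.198,-0.387,0.022],[0.0,0.0,0.107]],[1,[-0.26,-0.348,0.023],[0.0,0.0,0.107]],[1,[-0.314,-0.3,0.022],[0.0,0.0,0.107]],[1,[-0.36,-0.243,0.023],[0.0,0.0,0.107]]]
[[1,[-0.396,-0.179,0.022],[0.0,0.0,0.107]],[1,[-0.42,-0.11,0.023],[0.0,0.0,0.107]],[1,[-0.432,-0.039,0.022],[0.0,0.0,0.107]],[1,[-0.433,0.034,0.023],[0.0,0.0,0.107]],[1,[-0.421,0.106,0.022],[0.0,0.0,0.107]],[1,[-0.397,0.175,0.023],[0.0,0.0,0.107]],[1,[-0.363,0.239,0.022],[0.0,0.0,0.107]],[1,[-0.317,0.297,0.023],[0.0,0.001,0.107]]]
[[1,[-0.264,0.345,0.022],[0.0,0.0,0.106]],[1,[-0.202,0.384,0.022],[0.0,0.001,0.107]],[1,[0.0,0.001,0.767],[0.0,0.0,0.0]],[1,[-0.001,0.001,0.766],[0.0,0.0,0.0]],[1,[0.0,0.0,0.767],[0.0,0.0,0.0]],[1,[0.0,0.0,0.24],[0.0,0.0,0.0]]]
```

Request:
apply_moves(targets=[[0.6,[0.002,0,-0.792],[0,0,0]],[0.6,[0.002,0,-0.792],[0,0,0]],[0.6,[0.002,-0.001,-0.792],[0,0,0]]])

```text
t: 27.82
ee_pos: [574.7, -49.8, 151.0]
orientation: [-0.115, -3.136, 0.0]
ft_force: [-0.6, -0.4, 0.1]
width: 70.5
grasp_force: 0.0
```

Request:
apply_moves(targets=[[1,[0.086,-0.426,0.023],[0,0,0.107]],[1,[0.014,-0.434,0.023],[0,0,0.107]],[1,[-0.059,-0.43,0.023],[0,0,0.107]],[1,[-0.13,-0.414,0.023],[0,0,0.107]],[1,[-0.198,-0.387,0.022],[0,0,0.107]],[1,[-0.26,-0.348,0.023],[0,0,0.107]],[1,[-0.314,-0.3,0.022],[0,0,0.107]],[1,[-0.36,-0.243,0.023],[0,0,0.107]]])

```text
t: 28.82
ee_pos: [527.7, -217.8, 141.0]
orientation: [-2.051, -2.377, 0.003]
ft_force: [-0.5, -0.2, 0.4]
width: 87.7
grasp_force: 0.0
```

Request:
apply_moves(targets=[[1,[-0.396,-0.179,0.022],[0,0,0.107]],[1,[-0.42,-0.11,0.023],[0,0,0.107]],[1,[-0.432,-0.039,0.022],[0,0,0.107]],[1,[-0.433,0.034,0.023],[0,0,0.107]],[1,[-0.421,0.106,0.022],[0,0,0.107]],[1,[-0.397,0.175,0.023],[0,0,0.107]],[1,[-0.363,0.239,0.022],[0,0,0.107]],[1,[-0.317,0.297,0.023],[0,0.001,0.107]]])

```text
t: 29.82
ee_pos: [481.0, -385.0, 132.1]
orientation: [-3.086, -0.583, 0.002]
ft_force: [-0.4, 0.1, -0.1]
width: 87.9
grasp_force: 0.0
```

Request:
apply_moves(targets=[[1,[-0.264,0.345,0.022],[0,0,0.106]],[1,[-0.202,0.384,0.022],[0,0.001,0.107]],[1,[0,0.001,0.767],[0,0,0]],[1,[-0.001,0.001,0.766],[0,0,0]],[1,[0,0,0.5],[0,0,0]],[1,[0,0,0],[0,0,0]],[1,[0,0,0],[0,0,0]]])

```text
t: 30.7
ee_pos: [470.0, -426.6, 29.1]
orientation: [3.141, 0.07, 0.002]
ft_force: [-0.3, -0.3, 0.5]
width: 87.7
grasp_force: 0.0
```

```bash
python3 - <<'E'
from h import *
near=lambda L:[b for b in L if abs(b[0]-576)<40 and abs(b[1]+50)<40]
print('pile',near(blue('scene',z=40)),near(blue('top',z=40)))
o=ctrl.get_obs();print(o['ee_pos'],o['qpos'][5])
pick((469.6,-426.2,.045),zt=20)
E
```

```text
pile [(577.5, -51.9, -0.074, 121, 52)] [(575.6, -49.1, -0.074, 119, 51)]
[ 470.2658667  -426.89038835   29.70310844] 0.7696882469243251
[[1,[-0.013,-0.015,0.194],[0.001,-0.001,0.0]],[1,[0.0,0.0,0.1],[0.0,0.0,0.0]],[1,[0.0,0.001,0.24],[0.0,0.0,0.0]]]
```

Request:
apply_moves(targets=[[1,[-0.013,-0.015,0.19],[0,0,0]],[1,[0,0,0.1],[0,0,0]],[1,[0,0,0.24],[0,0,0]],[-1,[0,0,0],[0,0,0]],[-1,[0,0,0],[0,0,0]],[-1,[0,0,0],[0,0,0]],[-1,[0,0,0],[0,0,0]],[-1,[0,0,0],[0,0,0]]])

```text
t: 31.8
ee_pos: [468.7, -425.4, 1.7]
orientation: [-3.14, -0.069, -0.0]
ft_force: [-0.5, -0.4, 0.5]
width: 49.7
grasp_force: 30.0
```

```bash
python3 - <<'E'
from h import *
o=ctrl.get_obs();print(o['ee_pos'],o['width'])
place(3,zl=160)
E
```

```text
[ 468.71606652 -425.4326232     1.71695812] 49.70461148388376
[[-1,[0.0,-0.001,-0.791],[0.0,0.0,0.0]],[-1,[0.0,0.0,-0.792],[0.0,0.0,0.0]],[-1,[0.0,-0.001,-0.791],[0.0,0.0,0.0]],[-1,[0.001,0.0,-0.792],[0.0,0.0,0.0]],[-1,[0.275,-0.823,0.001],[0.0,0.0,0.008]],[-1,[0.264,-0.827,0.001],[0.0,0.0,0.008]],[-1,[0.254,-0.83,0.001],[0.0,0.0,0.008]],[-1,[0.244,-0.833,0.001],[0.0,0.0,0.009]]]
[[-1,[0.232,-0.836,0.0],[0.0,0.0,0.008]],[-1,[0.221,-0.839,0.001],[0.0,0.0,0.009]],[-1,[0.209,-0.842,0.0],[0.0,0.0,0.008]],[-1,[0.199,-0.845,0.001],[0.0,0.0,0.009]],[-1,[0.186,-0.848,0.0],[-0.001,0.0,0.008]],[-1,[0.0,-0.001,0.707],[0.0,0.0,0.0]],[-1,[0.0,0.0,0.707],[0.0,0.0,0.0]],[-1,[0.0,-0.001,0.706],[0.0,0.0,0.0]]]
[[-1,[0.0,0.0,0.186],[0.0,0.0,0.0]]]
```

Request:
apply_moves(targets=[[-1,[0,-0.001,-0.791],[0,0,0]],[-1,[0,0,-0.792],[0,0,0]],[-1,[0,-0.001,-0.791],[0,0,0]],[-1,[0.001,0,-0.792],[0,0,0]],[-1,[0.275,-0.823,0.001],[0,0,0.008]],[-1,[0.264,-0.827,0.001],[0,0,0.008]],[-1,[0.254,-0.83,0.001],[0,0,0.008]],[-1,[0.244,-0.833,0.001],[0,0,0.009]]])

```text
t: 32.8
ee_pos: [516.6, -257.2, 160.1]
orientation: [-3.141, 0.013, -0.001]
ft_force: [-0.1, -0.2, -0.3]
width: 50.0
grasp_force: 30.0
```

Request:
apply_moves(targets=[[-1,[0.232,-0.836,0],[0,0,0.008]],[-1,[0.221,-0.839,0.001],[0,0,0.009]],[-1,[0.209,-0.842,0],[0,0,0.008]],[-1,[0.199,-0.845,0.001],[0,0,0.009]],[-1,[0.186,-0.848,0],[0,0,0.008]],[-1,[0,-0.001,0.707],[0,0,0]],[-1,[0,0,0.707],[0,0,0]],[-1,[0,-0.001,0.6],[0,0,0]]])

```text
t: 33.8
ee_pos: [575.6, -49.4, 58.2]
orientation: [-3.139, 0.115, 0.0]
ft_force: [0.0, -0.5, -0.3]
width: 49.6
grasp_force: 30.0
```

Request:
apply_moves(targets=[[-1,[0,0,0],[0,0,0]],[-1,[0,0,0],[0,0,0]],[-1,[0,0,0],[0,0,0]]])

```text
t: 34.17
ee_pos: [577.0, -49.9, 60.8]
orientation: [-3.139, 0.116, -0.004]
ft_force: [0.6, -0.7, -1.5]
width: 49.6
grasp_force: 30.0
```

```bash
python3 - <<'E'
from h import *
o=ctrl.get_obs();print(o['ee_pos'],o['width']); print(blue('wrist',z=70,fn='w5.png'))
S=SEAT+[0,0,39]; plan([(S+[0,0,5],Rdown(YAW-np.pi/2)),(S+[0,0,.5],None)],-1)
E
```

```text
[577.00908865 -49.90355853  60.81312442] 49.609462999601774
[(592.8, -51.5, -0.073, 97, 50)]
[[-1,[-0.021,0.002,0.235],[0.0,-0.002,0.0]],[-1,[0.001,0.0,0.09],[0.0,0.0,0.0]]]
```

View pics/w5.png

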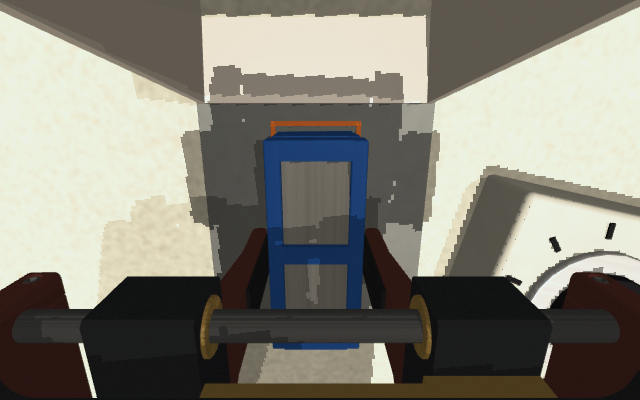

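The pile and the held cassette are aligned, and the open hood is clear of the hand.

Request:
apply_moves(targets=[[-1,[-0.021,0.002,0.235],[0,-0.002,0]],[-1,[0,0,0.09],[0,0,0]],[-1,[0,0,0],[0,0,0]],[-1,[0,0,0],[0,0,0]],[0.1,[0,0,0],[0,0,0]],[0.6,[0,0,0],[0,0,0]],[0.6,[0,0,0],[0,0,0]]])

```text
t: 35.1
ee_pos: [575.0, -49.8, 43.1]
orientation: [-3.139, 0.116, 0.004]
ft_force: [-0.9, -0.4, -0.7]
width: 66.1
grasp_force: 0.0
```

```bash
python3 - <<'E'
from h import *
for c in('scene','top'):
    for b in blue(c): print(c,b)
o=ctrl.get_obs();p=o['ee_pos'];print(p)
s=plan([(np.r_[p[:2],160],None)],0.6)
pick((638.3,-333.4,.243),s,zt=140)
E
```

```text
scene (637.9, -333.0, 0.242, 119, 48)
scene (549.5, 896.5, -0.002, 147, 102)
scene (327.7, 894.3, -1.569, 98, 11)
top (639.0, -333.8, 0.244, 118, 50)
[574.97058264 -49.74023749  43.14683627]
[[0.6,[-0.002,-0.001,-0.779],[0.0,0.0,0.0]],[0.6,[-0.002,0.0,-0.779],[0.0,0.0,0.0]],[0.6,[-0.003,-0.001,-0.779],[0.0,0.0,0.0]]]
[[1,[0.24,0.795,0.056],[0.0,0.0,-0.029]],[1,[0.204,0.805,0.056],[0.0,0.0,-0.029]],[1,[0.167,0.814,0.056],[0.0,0.0,-0.029]],[1,[0.13,0.82,0.056],[0.0,0.0,-0.029]],[1,[0.092,0.825,0.056],[0.0,0.001,-0.029]],[1,[0.054,0.829,0.056],[0.0,0.0,-0.028]],[1,[0.018,0.831,0.055],[-0.001,0.001,-0.029]],[1,[0.0,0.0,0.833],[0.0,0.0,0.0]]]
[[1,[-0.001,0.0,0.834],[0.0,0.0,0.0]],[1,[0.0,-0.001,0.833],[0.0,0.0,0.0]],[1,[-0.001,0.0,0.24],[0.0,0.0,0.0]]]
```

Request:
apply_moves(targets=[[0.6,[-0.002,-0.001,-0.779],[0,0,0]],[0.6,[-0.002,0,-0.779],[0,0,0]],[0.6,[-0.003,-0.001,-0.779],[0,0,0]]])

```text
t: 35.58
ee_pos: [574.7, -49.7, 161.1]
orientation: [-3.139, 0.116, 0.005]
ft_force: [-1.0, -0.7, -0.0]
width: 70.1
grasp_force: 0.0
```

Request:
apply_moves(targets=[[1,[0.24,0.795,0.056],[0,0,-0.029]],[1,[0.204,0.805,0.056],[0,0,-0.029]],[1,[0.167,0.814,0.056],[0,0,-0.029]],[1,[0.13,0.82,0.056],[0,0,-0.029]],[1,[0.092,0.825,0.056],[0,0.001,-0.029]],[1,[0.054,0.829,0.056],[0,0,-0.028]],[1,[0.018,0.831,0.055],[-0.001,0.001,-0.029]]])

```text
t: 36.45
ee_pos: [638.3, -334.7, 139.7]
orientation: [-3.118, -0.384, -0.001]
ft_force: [0.1, -0.7, -0.9]
width: 87.4
grasp_force: 0.0
```

Request:
apply_moves(targets=[[1,[0,0,0.833],[0,0,0]],[1,[-0.001,0,0.834],[0,0,0]],[1,[0,-0.001,0.6],[0,0,0]],[1,[0,0,0],[0,0,0]],[1,[0,0,0],[0,0,0]]])

```text
t: 37.08
ee_pos: [639.0, -333.8, 27.8]
orientation: [3.117, 0.382, 0.003]
ft_force: [0.8, -0.7, 0.7]
width: 87.6
grasp_force: 0.0
```

```bash
python3 - <<'E'
from h import *
near=lambda L:[b for b in L if abs(b[0]-576)<40 and abs(b[1]+50)<40]
print('pile',near(blue('scene',z=52)),near(blue('top',z=52)))
o=ctrl.get_obs();print(o['ee_pos'],o['qpos'][5])
pick((638.3,-333.4,.243),zt=20)
E
```

```text
pile [(576.6, -51.5, -0.077, 121, 51)] [(575.4, -48.8, -0.067, 119, 51)]
[ 639.42035419 -333.97999549   28.59200917] 0.8289112187414538
[[1,[-0.019,-0.017,0.172],[0.001,-0.002,0.0]],[1,[0.0,0.0,0.1],[0.0,0.0,0.0]],[1,[0.0,0.0,0.24],[0.0,0.0,0.0]]]
```

Request:
apply_moves(targets=[[1,[-0.019,-0.015,0.17],[0,0,0]],[1,[0,0,0.1],[0,0,0]],[1,[0,0,0.24],[0,0,0]],[-1,[0,0,0],[0,0,0]],[-1,[0,0,0],[0,0,0]],[-1,[0,0,0],[0,0,0]],[-1,[0,0,0],[0,0,0]],[-1,[0,0,0],[0,0,0]]])

```text
t: 38.17
ee_pos: [636.9, -332.8, 0.8]
orientation: [-3.118, -0.382, -0.0]
ft_force: [0.6, 0.4, -0.6]
width: 49.7
grasp_force: 30.0
```

```bash
python3 - <<'E'
from h import *
o=ctrl.get_obs();print(o['ee_pos'],o['width'])
place(4,zl=165)
E
```

```text
[ 636.94381228 -332.80229365    0.84986751] 49.65517882359621
[[-1,[0.0,0.0,-0.821],[0.0,0.0,0.0]],[-1,[0.0,0.0,-0.821],[0.0,0.0,0.0]],[-1,[0.0,0.0,-0.821],[0.0,0.0,0.0]],[-1,[0.0,0.0,-0.82],[0.0,0.0,0.0]],[-1,[0.026,-0.827,0.0],[0.0,0.0,0.029]],[-1,[-0.012,-0.827,0.0],[0.0,0.0,0.029]],[-1,[-0.049,-0.825,0.0],[0.0,0.0,0.029]],[-1,[-0.087,-0.822,0.0],[0.0,0.0,0.029]]]
[[-1,[-0.124,-0.818,0.0],[0.0,0.0,0.029]],[-1,[-0.162,-0.811,0.0],[0.0,0.0,0.029]],[-1,[-0.198,-0.803,0.001],[0.0,0.0,0.028]],[-1,[0.0,0.0,0.66],[0.0,0.0,0.0]],[-1,[0.0,0.0,0.66],[0.0,0.0,0.0]],[-1,[0.0,0.001,0.66],[0.0,0.0,0.0]],[-1,[0.0,0.0,0.186],[0.0,0.0,0.0]]]
```

Request:
apply_moves(targets=[[-1,[0,0,-0.821],[0,0,0]],[-1,[0,0,-0.821],[0,0,0]],[-1,[0,0,-0.821],[0,0,0]],[-1,[0,0,-0.82],[0,0,0]],[-1,[0.026,-0.827,0],[0,0,0.029]],[-1,[-0.012,-0.827,0],[0,0,0.029]],[-1,[-0.049,-0.825,0],[0,0,0.029]],[-1,[-0.087,-0.822,0],[0,0,0.029]]])

```text
t: 39.17
ee_pos: [601.7, -170.0, 165.3]
orientation: [-3.14, -0.094, -0.001]
ft_force: [0.5, 0.6, -1.1]
width: 49.3
grasp_force: 30.0
```

Request:
apply_moves(targets=[[-1,[-0.124,-0.818,0],[0,0,0.029]],[-1,[-0.162,-0.811,0],[0,0,0.029]],[-1,[-0.198,-0.803,0.001],[0,0,0.028]],[-1,[0,0,0.66],[0,0,0]],[-1,[0,0,0.66],[0,0,0]],[-1,[0,0,0.5],[0,0,0]],[-1,[0,0,0],[0,0,0]],[-1,[0,0,0],[0,0,0]]])

```text
t: 40.17
ee_pos: [576.7, -50.1, 75.0]
orientation: [3.139, -0.116, 0.002]
ft_force: [-0.6, -0.4, -0.4]
width: 50.3
grasp_force: 30.0
```

```bash
python3 - <<'E'
from h import *
blue('wrist')
o=ctrl.get_obs();print(o['ee_pos'],o['width']); print(blue('wrist',z=82))
S=SEAT+[0,0,51]; plan([(S+[0,0,5],Rdown(YAW-np.pi/2)),(S+[0,0,.5],None)],-1)
E
```

```text
[576.95560492 -50.05281081  75.30413033] 49.61449070138201
[(592.2, -51.6, -0.074, 99, 51)]
[[-1,[-0.024,-0.002,0.288],[0.0,-0.002,0.0]],[-1,[0.0,0.0,0.09],[0.0,0.0,0.0]]]
```

Request:
apply_moves(targets=[[-1,[-0.022,0,0.285],[0,-0.002,0]],[-1,[0,0,0.09],[0,0,0]],[-1,[0,0,0],[0,0,0]],[-1,[0,0,0],[0,0,0]],[0.1,[0,0,0],[0,0,0]],[0.6,[0,0,0],[0,0,0]],[0.6,[0,0,0],[0,0,0]]])

```text
t: 41.15
ee_pos: [575.2, -49.9, 55.6]
orientation: [-3.139, 0.116, 0.004]
ft_force: [-0.1, -0.3, 0.6]
width: 66.4
grasp_force: 0.0
```

```bash
python3 - <<'E'
from h import *
o=ctrl.get_obs();p=o['ee_pos'];print(p)
b=bar(1.75)+G
# up, then away -x & rotate, look at the pile from the side
s=plan([(np.r_[p[:2],240],None),((470,-45,290),RB)],0.6)
s=plan([(b+[0,0,100],RB)],-.5,s)
E
```

```text
[575.16529533 -49.86157424  55.59595826]
[[0.6,[-0.002,0.0,-0.922],[0.0,0.0,0.0]],[0.6,[-0.002,0.0,-0.922],[0.0,0.0,0.0]],[0.6,[-0.002,0.0,-0.922],[0.0,0.0,0.0]],[0.6,[-0.002,0.0,-0.922],[0.0,0.0,0.0]],[0.6,[-0.234,0.006,-0.111],[0.0,0.0,-0.111]],[0.6,[-0.232,-0.034,-0.111],[0.0,0.0,-0.111]],[0.6,[-0.222,-0.074,-0.11],[0.0,0.0,-0.111]],[0.6,[-0.206,-0.111,-0.111],[0.0,0.0,-0.111]]]
[[0.6,[-0.184,-0.146,-0.11],[0.0,0.0,-0.111]],[0.6,[-0.156,-0.175,-0.111],[0.0,0.0,-0.111]],[0.6,[-0.123,-0.199,-0.11],[0.0,0.0,-0.111]],[0.6,[-0.086,-0.218,-0.111],[-0.001,0.0,-0.111]],[0.6,[-0.047,-0.229,-0.111],[0.0,0.0,-0.112]]]
[[-0.5,[0.009,0.944,0.028],[0.0,0.0,0.0]],[-0.5,[0.01,0.945,0.028],[0.0,0.0,0.0]],[-0.5,[0.009,0.944,0.028],[0.0,0.0,0.0]],[-0.5,[0.01,0.945,0.028],[0.0,0.0,0.0]],[-0.5,[0.009,0.944,0.028],[0.0,0.0,0.0]],[-0.5,[0.01,0.945,0.029],[0.0,0.0,0.0]]]
```

Request:
apply_moves(targets=[[0.6,[-0.002,0,-0.922],[0,0,0]],[0.6,[-0.002,0,-0.922],[0,0,0]],[0.6,[-0.002,0,-0.922],[0,0,0]],[0.6,[-0.002,0,-0.922],[0,0,0]],[0.6,[-0.234,0.006,-0.111],[0,0,-0.111]],[0.6,[-0.232,-0.034,-0.111],[0,0,-0.111]],[0.6,[-0.222,-0.074,-0.11],[0,0,-0.111]],[0.6,[-0.206,-0.111,-0.111],[0,0,-0.111]]])

```text
t: 42.15
ee_pos: [527.9, -47.6, 262.4]
orientation: [-2.986, -0.972, 0.004]
ft_force: [1.3, -0.8, -0.5]
width: 70.3
grasp_force: 0.0
```

Request:
apply_moves(targets=[[0.6,[-0.184,-0.146,-0.11],[0,0,-0.111]],[0.6,[-0.156,-0.175,-0.111],[0,0,-0.111]],[0.6,[-0.123,-0.199,-0.11],[0,0,-0.111]],[0.6,[-0.086,-0.218,-0.111],[0,0,-0.111]],[0.6,[-0.047,-0.229,-0.111],[0,0,-0.112]],[-0.5,[0,0,0],[0,0,0]],[-0.5,[0,0,0],[0,0,0]]])

```text
t: 43.02
ee_pos: [470.3, -45.1, 289.9]
orientation: [-2.304, -2.133, 0.002]
ft_force: [-0.6, 0.4, 0.1]
width: 54.0
grasp_force: 0.0
```

```bash
python3 - <<'E'
from h import *
for c in('top','scene'): print(c,[b for b in blue(c,z=65)])
print(blue('wrist',z=65,fn='w6.png'))
o=ctrl.get_obs();print(o['ee_pos'])
b=bar(1.75)+G
# bar location in the images for opening angle check
p,K,C=snap('scene')
for n in('hood_handle',):
    d=ctrl.pinpoint(n,'scene'); print(d, proj(bar(1.75),K,C), proj(bar(1.7),K,C))
s=plan([(b+[0,0,100],RB),(b+[0,0,2],RB)],-.5)
E
```

```text
top [(576.7, -50.2, -0.065, 118, 49)]
scene [(577.6, -49.8, -0.124, 121, 53), (568.2, 834.0, 0.002, 140, 98), (356.1, 831.6, -1.569, 94, 11)]
[(807.4, -222.2, 0.368, 116, 92), (572.4, -46.0, -0.075, 126, 56)]
[470.19762295 -45.01467855 289.62854929]
[{'xy': [345.7, 251.0], 'score': 0.83}, {'xy': [291.1, 244.1], 'score': 0.58}, {'xy': [291.7, 242.5], 'score': 0.27}] [[343.37468901 251.91138686]] [[340.28267267 248.99739764]]
[[-0.5,[0.01,0.944,0.025],[0.0,0.0,0.0]],[-0.5,[0.01,0.944,0.024],[0.0,0.0,0.0]],[-0.5,[0.011,0.944,0.025],[0.0,0.0,0.0]],[-0.5,[0.01,0.944,0.024],[-0.001,0.0,0.0]],[-0.5,[0.011,0.945,0.026],[0.0,0.0,0.0]],[-0.5,[0.01,0.944,0.026],[-0.001,0.0,0.0]],[-0.5,[0.0,0.0,0.653],[0.0,0.0,0.0]],[-0.5,[0.0,0.0,0.654],[0.0,0.0,0.0]]]
[[-0.5,[0.0,0.0,0.653],[0.0,0.0,0.0]]]
```

View pics/w6.png

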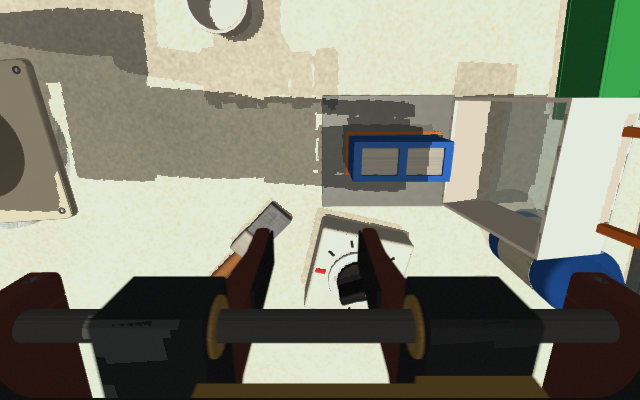

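The pile stands square on the seat at (355–452,135–180), and the hood is still fully open. Next I'll grip the handle to shut it.

Request:
apply_moves(targets=[[-0.4,[0.01,0.944,0.025],[0,0,0]],[-0.4,[0.01,0.944,0.024],[0,0,0]],[-0.4,[0.011,0.944,0.025],[0,0,0]],[-0.4,[0.01,0.944,0.024],[0,0,0]],[-0.4,[0.011,0.945,0.026],[0,0,0]],[-0.4,[0.01,0.944,0.026],[0,0,0]],[-0.4,[0,0,0.4],[0,0,0]],[-0.4,[0,0,0],[0,0,0]]])

```text
t: 44.28
ee_pos: [750.4, -62.5, 258.0]
orientation: [-2.297, -2.133, 0.009]
ft_force: [0.2, 0.1, 0.5]
width: 26.2
grasp_force: 0.0
```

```bash
python3 - <<'E'
from h import *
p,K,C=snap('wrist','w7.png')
o=ctrl.get_obs();print(o['ee_pos'])
for d in ctrl.pinpoint('hood_handle','wrist'): print(d['score'],d['xy'],ray(d['xy'],K,C,bar(1.75)[2])[0].round(1))
b=bar(1.75)+G; print(b); plan([(b+[0,0,2],RB)],-.4)
E
```

```text
[750.70984373 -62.60043889 259.67135421]
0.63 [322.9, 210.8] [755.2 -63.  200.4]
[752.78931371 -63.01375493 181.37280917]
[[-0.4,[-0.003,0.019,0.777],[-0.001,0.0,0.0]],[-0.4,[-0.002,0.019,0.776],[-0.002,0.0,0.0]]]
```

Request:
apply_moves(targets=[[-0.4,[-0.003,0.03,0.777],[0,0,0]],[-0.4,[-0.002,0.03,0.77],[0,0,0]],[-0.4,[0,0,0],[0,0,0]],[-1,[0,0,0],[0,0,0]],[-1,[0,0,0],[0,0,0]],[-1,[0,0,0],[0,0,0]],[-1,[0,0,0],[0,0,0]]])

```text
t: 45.25
ee_pos: [753.2, -63.1, 186.8]
orientation: [-2.298, -2.135, 0.007]
ft_force: [-11.8, 1.4, 7.6]
width: 9.0
grasp_force: 30.0
```

```bash
python3 - <<'E'
from h import *
o=ctrl.get_obs();p=np.array(o['ee_pos']);print(p,o['width'],o['ft_force'])
off=p-(bar(1.75)+G); print(off)
s=plan([(bar(t)+G+off*t/1.75,RB) for t in (1.5,1.25,1,.75,.5,.25,.12,0)],-1)
print(s[0])
E
```

```text
[753.18065392 -63.05693438 186.84304043] 9.046137482075705 [-11.84354352   1.38078711   7.55427402]
[ 0.39134021 -0.04317945  5.47023126]
[[-1,[0.0,-0.516,-0.182],[-0.002,0.0,0.0]],[-1,[0.0,-0.515,-0.183],[-0.002,0.0,0.0]],[-1,[0.001,-0.546,-0.051],[0.0,0.0,0.0]],[-1,[0.0,-0.546,-0.052],[0.0,0.0,0.0]],[-1,[0.0,-0.544,0.085],[0.0,0.0,0.0]],[-1,[0.001,-0.544,0.086],[0.0,0.0,0.0]],[-1,[0.0,-0.508,0.217],[0.0,0.0,0.0]],[-1,[0.0,-0.508,0.217],[0.0,0.0,0.0]]]
[[-1,[0.0,-0.44,0.336],[0.0,0.0,0.0]],[-1,[0.0,-0.441,0.337],[0.0,0.0,0.0]],[-1,[0.0,-0.345,0.435],[0.0,0.0,0.0]],[-1,[0.001,-0.345,0.435],[0.0,0.0,0.0]],[-1,[0.0,-0.27,0.513],[0.0,0.0,0.0]],[-1,[0.0,-0.188,0.5],[0.0,0.0,0.0]]]
[441.28777416 -39.92520004  52.51964247]
```

Request:
apply_moves(targets=[[-1,[0,-0.516,-0.19],[0,0,0]],[-1,[0,-0.515,-0.191],[0,0,0]],[-1,[0.001,-0.546,-0.059],[0,0,0]],[-1,[0,-0.546,-0.06],[0,0,0]],[-1,[0,-0.544,0.077],[0,0,0]],[-1,[0.001,-0.544,0.078],[0,0,0]],[-1,[0,-0.508,0.209],[0,0,0]],[-1,[0,-0.508,0.209],[0,0,0]]])

```text
t: 46.25
ee_pos: [546.7, -47.6, 185.4]
orientation: [2.299, 2.135, 0.006]
ft_force: [3.9, 0.5, -2.3]
width: 9.1
grasp_force: 30.0
```

Request:
apply_moves(targets=[[-1,[0,-0.44,0.328],[0,0,0]],[-1,[0,-0.441,0.329],[0,0,0]],[-1,[0,-0.345,0.427],[0,0,0]],[-1,[0.001,-0.345,0.427],[0,0,0]],[-1,[0,-0.27,0.505],[0,0,0]],[-1,[0,-0.094,0.25],[0,0,0]],[-1,[0,-0.094,0.25],[0,0,0]],[-1,[0,0,0],[0,0,0]]])

```text
t: 47.25
ee_pos: [441.8, -39.7, 55.7]
orientation: [-2.299, -2.135, 0.006]
ft_force: [-7.4, 3.8, -0.1]
width: 8.8
grasp_force: 30.0
```

Request:
apply_moves(targets=[[-1,[0,0,0.06],[0,0,0]],[-1,[0,0,0],[0,0,0]]])

```text
t: 47.5
ee_pos: [441.6, -39.8, 54.2]
orientation: [-2.298, -2.135, 0.006]
ft_force: [-11.9, 1.7, 17.8]
width: 9.3
grasp_force: 30.0
```

Request:
apply_moves(targets=[[-1,[0,0,0.06],[0,0,0]],[-1,[0,0,0],[0,0,0]]])

```text
t: 47.75
ee_pos: [441.5, -39.9, 51.9]
orientation: [-2.298, -2.136, 0.006]
ft_force: [-15.7, 1.9, 30.3]
width: 9.1
grasp_force: 30.0
```

Request:
apply_moves(targets=[[-0.4,[0,0,-0.08],[0,0,0]],[-0.4,[0,0,0],[0,0,0]],[-0.4,[0,0,0],[0,0,0]],[-0.4,[0,0,-0.8],[0,0,0]],[-0.4,[0,0,-0.8],[0,0,0]],[-0.4,[0,0,-0.8],[0,0,0]],[-0.4,[0,0,-0.8],[0,0,0]],[0,[0,0,0],[0,0,0]]])

```text
t: 48.75
ee_pos: [445.8, -40.3, 216.4]
orientation: [2.299, 2.136, 0.004]
ft_force: [-0.7, 0.2, 0.1]
width: 33.0
grasp_force: 0.0
```

```bash
python3 - <<'E'
from h import *
o=ctrl.get_obs();print(o['ee_pos'],o['ft_force'])
p,K,C=snap('wrist','w8.png')
print(proj([bar(0),bar(.03)],K,C),[d['xy'] for d in ctrl.pinpoint('hood_handle','wrist')])
for n,z in(('counter_knob_grip',87),('counter_box',0)):
  for c in('top','scene'):
    q,K,C=snap(c)
    for d in ctrl.pinpoint(n,c)[:1]: print(c,n,ray(d['xy'],K,C,z)[0].round(1))
plan([((440,-214,250),Rdown(-.3))],0.5)
E
```

```text
[445.84493745 -40.33414376 216.4160968 ] [-0.71835403  0.23883575  0.12592586]
[[310.21135553 180.2496566 ]
 [312.28965479 181.88117626]] [[312.8, 180.7]]
top counter_knob_grip [ 521.6 -216.2   87. ]
scene counter_knob_grip [ 517.  -219.3   87. ]
scene counter_box [ 513.5 -220.3    0. ]
[[0.5,[-0.869,0.047,-0.185],[-0.001,0.0,0.036]],[0.5,[-0.864,0.097,-0.185],[-0.001,0.0,0.036]],[0.5,[-0.858,0.146,-0.185],[0.0,0.0,0.036]],[0.5,[-0.848,0.193,-0.185],[-0.001,0.0,0.036]]]
```

View pics/w8.png

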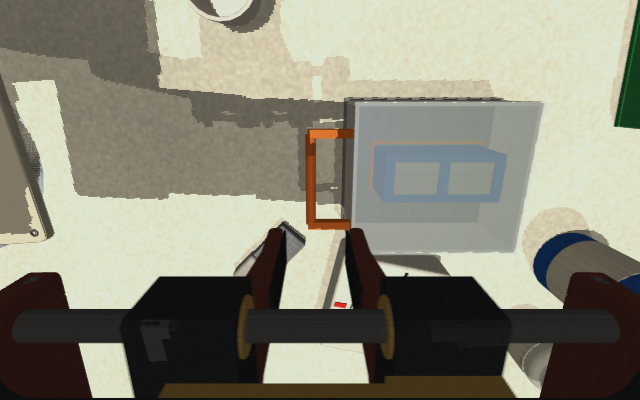

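The hood is shut, with the pile showing square through its clear top at (372–507,145–200). Now the knob.

```bash
python3 - <<'E'
from h import *
plan([((519,-250,250),Rdown(YAW))],0.5)
E
```

```text
[[0.5,[-0.815,0.364,-0.15],[-0.001,0.0,0.0]],[0.5,[-0.815,0.364,-0.149],[0.0,0.0,0.0]],[0.5,[-0.816,0.364,-0.149],[-0.001,0.0,0.0]],[0.5,[-0.815,0.364,-0.148],[0.0,0.0,0.0]],[0.5,[-0.816,0.363,-0.148],[-0.001,0.0,0.0]]]
```

Request:
apply_moves(targets=[[0.5,[-0.815,0.364,-0.15],[0,0,0]],[0.5,[-0.815,0.364,-0.149],[0,0,0]],[0.5,[-0.816,0.364,-0.149],[0,0,0]],[0.5,[-0.815,0.364,-0.148],[0,0,0]],[0.5,[-0.816,0.363,-0.148],[0,0,0]],[0.5,[0,0,0],[0,0,0]],[0.5,[0,0,0],[0,0,0]]])

```text
t: 50.12
ee_pos: [518.5, -249.4, 249.8]
orientation: [-2.299, -2.135, 0.003]
ft_force: [-1.1, -0.1, -0.2]
width: 66.0
grasp_force: 0.0
```

```bash
python3 - <<'E'
from h import *
p,K,C=snap('wrist','w9.png')
for n,z in(('counter_knob_grip',87),('counter_box',0)):
    for d in ctrl.pinpoint(n,'wrist')[:2]: print(n,d['score'],d['xy'],ray(d['xy'],K,C,z)[0].round(1))
h=cv2.cvtColor(p,cv2.COLOR_BGR2HSV)
blk=((h[...,2]<45)).astype(np.uint8); blk[260:]=0
n,l,s,c=cv2.connectedComponentsWithStats(blk)
for i in range(1,n):
    if s[i,4]>60: print(s[i],c[i].round(1))
red=cv2.inRange(h,(0,150,100),(4,255,255))|cv2.inRange(h,(174,150,100),(180,255,255)); red[260:]=0
ys,xs=np.where(red);print('red',len(xs),xs.mean(),ys.mean(),ray((xs.mean(),ys.mean()),K,C,50))
E
```

```text
counter_knob_grip 0.58 [313.8, 143.8] [ 518.6 -215.9   87. ]
counter_box 0.85 [311.3, 133.8] [ 514.7 -215.2    0. ]
[201  49  31  59 214] [216.1  82.6]
[ 283  113   56   55 2042] [309. 142.]
[219 228  38  32 801] [241.4 246.2]
[375 228  38  32 800] [389.3 246.2]
red 48 265.375 129.1875 [[ 465.74777217 -201.03438842   50.        ]]
```

View pics/w9.png

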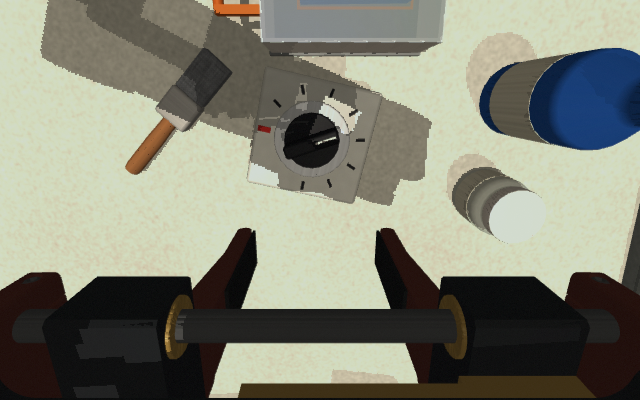

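```bash
python3 - <<'E'
import cv2,numpy as np
p=cv2.imread('pics/w9.png')[90:195,255:365].astype(float)/255
cv2.imwrite('pics/w9c.png',cv2.resize((np.clip(p**.45,0,1)*255).astype(np.uint8),None,fx=5.5,fy=5.5,interpolation=cv2.INTER_CUBIC))
E
```

```text
(no output)
```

View pics/w9c.png

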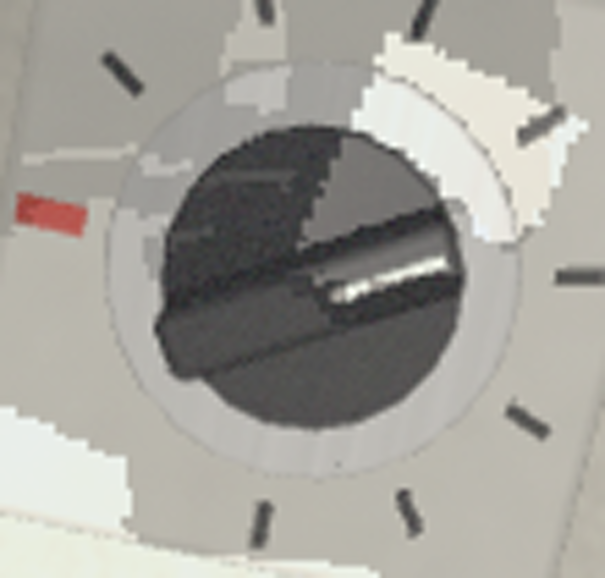

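The white mark points right and slightly up, from (335,297) to (447,262) in the crop. That is nearly opposite the red mark at (50,215), so the knob has to turn about 150° counter-clockwise.

```bash
python3 - <<'E'
from h import *
p,K,C=snap('wrist')
e=lambda c:np.array(c)/5.5+[255,90]-.4
for z in(60,64): 
    a=ray([e((162,277)),e((463,277)),e((312,126)),e((312,428))],K,C,z); print(z,a[:2].mean(0).round(1),a[2:].mean(0).round(1),a[1,0]-a[0,0],a[2,1]-a[3,1])
m=ray([e((335,297)),e((447,262))],K,C,93.8); print('mark',m.round(1),np.arctan2(*(m[1]-m[0])[[1,0]]))
b=ray([e((158,325)),e((195,378)),e((455,208)),e((465,280))],K,C,94);print(b.round(1))
r=ray([(265.4,129.2)],K,C,50)[0]; print('red',r)
c=np.array([517.5,-215.5])
A=0.23-np.pi/2
plan([((c[0],c[1],180),Rdown(A)),((c[0],c[1],110),Rdown(A))],-0.1)
E
```

```text
60 [ 516.1 -214.9   60. ] [ 515.9 -215.6   60. ] 59.250994617788535 59.14927944676566
64 [ 516.2 -214.4   64. ] [ 516.1 -215.1   64. ] 58.5768992848503 58.476341321778534
mark [[ 520.7 -214.4   93.8]
 [ 541.  -209.6   93.8]] 0.2298128588689207
[[ 488.6 -217.1   94. ]
 [ 494.3 -227.1   94. ]
 [ 543.  -200.3   94. ]
 [ 544.1 -213.    94. ]]
red [ 465.96728409 -200.65215031   50.        ]
[[-0.1,[0.083,-0.009,0.176],[0.0,0.0,0.101]],[-0.1,[0.081,-0.022,0.176],[0.0,0.0,0.101]],[-0.1,[0.076,-0.034,0.176],[0.0,0.0,0.101]],[-0.1,[0.07,-0.046,0.176],[0.0,0.0,0.101]],[-0.1,[0.061,-0.057,0.176],[0.0,0.0,0.101]],[-0.1,[0.052,-0.065,0.176],[0.0,0.001,0.101]],[-0.1,[0.04,-0.073,0.177],[-0.001,0.0,0.101]],[-0.1,[0.028,-0.079,0.176],[0.0,0.001,0.1]]]
[[-0.1,[0.0,0.0,0.7],[0.0,0.0,0.0]],[-0.1,[0.0,0.001,0.7],[0.0,0.0,0.0]]]
```

Request:
apply_moves(targets=[[-0.1,[0.083,-0.009,0.176],[0,0,0.101]],[-0.1,[0.081,-0.022,0.176],[0,0,0.101]],[-0.1,[0.076,-0.034,0.176],[0,0,0.101]],[-0.1,[0.07,-0.046,0.176],[0,0,0.101]],[-0.1,[0.061,-0.057,0.176],[0,0,0.101]],[-0.1,[0.052,-0.065,0.176],[0,0.001,0.101]],[-0.1,[0.04,-0.073,0.177],[0,0,0.101]],[-0.1,[0.028,-0.079,0.176],[0,0.001,0.1]]])

```text
t: 51.32
ee_pos: [517.8, -215.7, 180.0]
orientation: [-3.12, -0.353, -0.001]
ft_force: [-0.1, -0.1, -0.2]
width: 39.8
grasp_force: 0.0
```

Request:
apply_moves(targets=[[-0.1,[0,0,0.7],[0,0,0]],[-0.1,[0,0.001,0.7],[0,0,0]],[-0.1,[0,0,0],[0,0,0]],[-0.1,[0,0,0],[0,0,0]]])

```text
t: 51.82
ee_pos: [518.5, -216.5, 111.2]
orientation: [-3.12, -0.361, -0.002]
ft_force: [-0.2, -0.9, 0.4]
width: 39.2
grasp_force: 0.0
```

```bash
python3 - <<'E'
from h import *
o=ctrl.get_obs();print(o['ee_pos'],o['width'],o['qpos'][5])
plan([((516.1,-215,70),Rdown(.23-np.pi/2))],-0.1)
E
```

```text
[ 518.53759996 -216.47985503  111.21321449] 39.160212476560865 0.9217711077591401
[[-0.1,[-0.042,-0.039,0.824],[-0.001,-0.001,0.0]]]
```

Request:
apply_moves(targets=[[-0.1,[-0.042,-0.035,0.41],[0,0,0]],[-0.1,[0,0,0.41],[0,0,0]],[-0.1,[0,0,0],[0,0,0]],[-1,[0,0,0],[0,0,0]],[-1,[0,0,0],[0,0,0]],[-1,[0,0,0],[0,0,0]],[-1,[0,0,0],[0,0,0]]])

```text
t: 52.7
ee_pos: [516.0, -215.5, 70.0]
orientation: [-3.12, -0.36, -0.002]
ft_force: [-1.4, 0.3, 7.2]
width: 14.0
grasp_force: 30.0
```

Request:
apply_moves(targets=[[-1,[0,0,0],[0,0,-0.1]],[-1,[0,0,0],[0,0,-0.1]],[-1,[0,0,0],[0,0,-0.1]],[-1,[0,0,0],[0,0,-0.1]],[-1,[0,0,0],[0,0,-0.1]],[-1,[0,0,0],[0,0,-0.1]],[-1,[0,0,0],[0,0,-0.1]],[-1,[0,0,0],[0,0,-0.1]]])

```text
t: 53.7
ee_pos: [515.8, -215.4, 69.9]
orientation: [-2.308, -2.131, -0.002]
ft_force: [-1.6, 0.9, 7.9]
width: 14.0
grasp_force: 30.0
```

Request:
apply_moves(targets=[[-1,[0,0,0],[0,0,-0.1]],[-1,[0,0,0],[0,0,-0.1]],[-1,[0,0,0],[0,0,-0.1]],[-1,[0,0,0],[0,0,-0.1]],[-1,[0,0,0],[0,0,-0.1]],[-1,[0,0,0],[0,0,-0.1]],[-1,[0,0,0],[0,0,-0.1]],[-1,[0,0,0],[0,0,0]]])

```text
t: 54.7
ee_pos: [515.6, -215.5, 69.9]
orientation: [0.859, 3.022, 0.002]
ft_force: [-2.2, 0.4, 7.2]
width: 13.8
grasp_force: 30.0
```

```bash
python3 - <<'E'
from h import *
o=ctrl.get_obs(); M=R.from_rotvec(o['orientation']).as_matrix()
print('yaw',np.arctan2(M[1,1],M[0,1]),'moment',o['moment'],o['ft_force'],o['qpos'][5],o['width'])
E
```

```text
yaw 1.0168362328108773 moment [-0.01378703  0.46100689  0.09096341] [-2.18018703  0.39046742  7.16748896] -1.436190506706566 13.830782008600405
```

Yaw is 1.017 and the stop should be near 1.29. I'll go slowly while watching the moment.

Request:
apply_moves(targets=[[-1,[0,0,0],[0,0,-0.08]],[-1,[0,0,0],[0,0,-0.06]],[-1,[0,0,0],[0,0,0]]])

```text
t: 55.08
ee_pos: [515.6, -215.5, 69.9]
orientation: [0.523, 3.098, 0.002]
ft_force: [-1.4, 0.1, 7.2]
width: 14.1
grasp_force: 30.0
```

```bash
cat >> h.py <<'E'
def ks():
    o=ctrl.get_obs(); M=R.from_rotvec(o['orientation']).as_matrix()
    print('yaw',np.arctan2(M[1,1],M[0,1]).round(4),'moment',np.round(o['moment'],2),np.round(o['ft_force'],1),round(o['width'],1))
E
python3 -c "from h import *;ks()"
```

```text
yaw 1.2361 moment [-0.04  0.44  0.05] [-1.4  0.1  7.2] 14.1
```

Request:
apply_moves(targets=[[-1,[0,0,0],[0,0,-0.03]],[-1,[0,0,0],[0,0,0]]])

```text
t: 55.32
ee_pos: [515.6, -215.5, 69.9]
orientation: [0.453, 3.109, 0.002]
ft_force: [-3.1, -1.1, 6.8]
width: 13.7
grasp_force: 30.0
```

```bash
python3 -c "from h import *;ks()"
```

```text
yaw 1.2817 moment [-0.12  0.45 -0.37] [-3.1 -1.1  6.8] 13.7
```

Request:
apply_moves(targets=[[-1,[0,0,0],[0,0,-0.03]],[-1,[0,0,0],[0,0,0]]])

```text
t: 55.58
ee_pos: [515.9, -215.5, 69.9]
orientation: [0.381, 3.117, 0.003]
ft_force: [-2.3, -0.1, 6.7]
width: 14.5
grasp_force: 30.6
```

```bash
python3 -c "from h import *;ks()"
```

```text
yaw 1.3278 moment [-0.06  0.23 -0.65] [-2.3 -0.1  6.7] 14.5
```

The stop is reached: the moment jumped to -0.65 N m. I'll release straight up, then look.

Request:
apply_moves(targets=[[0.2,[0,0,0],[0,0,0]],[0.2,[0,0,0],[0,0,0]],[0.2,[0,0,0],[0,0,0]],[0.2,[0,0,-0.6],[0,0,0]],[0.2,[0,0,-0.9],[0,0,0]],[0.2,[0,0,-0.9],[0,0,0]],[0.2,[0,0,-0.9],[0,0,0]]])

```text
t: 56.45
ee_pos: [515.2, -215.4, 235.5]
orientation: [-0.378, -3.118, -0.003]
ft_force: [0.9, -0.0, -0.6]
width: 53.0
grasp_force: 0.0
```

```bash
python3 - <<'E'
from h import *
ks(); plan([((360,-300,300),Rdown(0.3))],.2)
E
```

```text
yaw 1.3292 moment [-0.01 -0.04  0.02] [ 0.9 -0.  -0.6] 53.0
[[0.2,[0.435,-0.397,-0.216],[0.0,0.0,0.109]],[0.2,[0.361,-0.466,-0.215],[0.0,0.0,0.109]],[0.2,[0.276,-0.52,-0.216],[0.0,0.0,0.109]],[0.2,[0.184,-0.56,-0.215],[0.0,0.0,0.109]],[0.2,[0.086,-0.583,-0.216],[0.0,-0.001,0.11]],[0.2,[-0.016,-0.589,-0.215],[0.0,0.0,0.109]]]
```

Request:
apply_moves(targets=[[0.2,[0.435,-0.397,-0.216],[0,0,0.109]],[0.2,[0.361,-0.466,-0.215],[0,0,0.109]],[0.2,[0.276,-0.52,-0.216],[0,0,0.109]],[0.2,[0.184,-0.56,-0.215],[0,0,0.109]],[0.2,[0.086,-0.583,-0.216],[0,0,0.11]],[0.2,[-0.016,-0.589,-0.215],[0,0,0.109]],[0.2,[0,0,0],[0,0,0]]])

```text
t: 57.32
ee_pos: [359.4, -300.8, 299.3]
orientation: [1.866, 2.527, 0.002]
ft_force: [0.8, 0.4, 0.5]
width: 52.5
grasp_force: 0.0
```

```bash
python3 - <<'E'
from h import *
p,K,C=snap('wrist'); s,_,_=snap('scene','s9.png')
u=proj([516,-215,80],K,C)[0].astype(int); print(u)
f=lambda q:(np.clip((q/255.)**.55,0,1)*255).astype(np.uint8)
a=f(p[max(0,u[1]-60):u[1]+60,max(0,u[0]-80):u[0]+80]); a=cv2.resize(a,(480,360),interpolation=cv2.INTER_CUBIC)
b=cv2.resize(f(s[190:370,170:410]),(480,360))[:, :300]
cv2.imwrite('pics/fin.png',np.hstack([a,b]))
E
```

```text
[464 134]
```

View pics/fin.png

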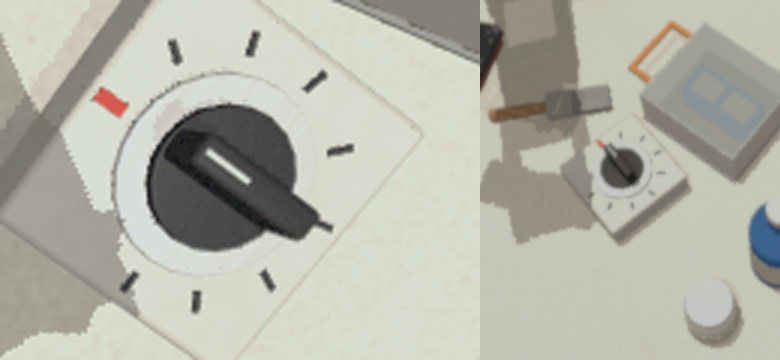

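The white mark at (228,165) points at the red mark at (110,102). The hood is shut over the pile and the bystanders look untouched, so I'm handing in.

```bash
python3 -c "from workcell import ctrl; print(ctrl.close_job())"
```

```text
the job is handed in; nothing more can be done
None
```

The job is done and handed in at about 57 s: all five cassettes are stacked squarely on the seat, the hood is shut over them, and the knob is back at its zero stop.

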